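# Clear the tape holder and press its recessed reset with a stylus

### The arm

A 6-joint arm with a two-finger parallel gripper is mounted at the origin on the work surface. World frame = base frame: x ahead of the robot, y to its left, z up, the work surface at z = 0. Lengths are in m, angles in degrees, forces in N, time in s.
With the tool pointing down it reaches from about 0.35 to 0.85 m from the base axis. Payload 8.1 kg.
Tool frame: the origin (TCP) lies on the centre line of the jaws, within the pads' length; the fingertips stand bot.tips_ahead ahead of it and the grasp point (between the pads) is the TCP (bot.tips_ahead is the distance from the TCP to the fingertips, in m); z points along the fingers, y is the line along which they close (so a half turn about z gives the same grasp; the last joint's range is limited). The gripper opens to 85 mm and grips with 20 to 120 N. Pads are 22 mm wide; open, the fingers measure 114 mm over their backs; the gripper's body (76 mm by 85 mm) begins 54 mm behind the grasp point. The pads swing forward as they close: fully open they stand 13 mm farther back than shut.
Start: joints at [59.507, 7.471, 85.268, -0, 87.261, -4.893], TCP at [0.259, 0.541, 0.25] pointing down, gripper open.
Joint ranges: [-169.43, 169.43], [-51.17, 129.36], [1.28, 143.12], [-76.62, 256.62], [0, 156.53], [-152.29, 152.29]. Speed limits (degrees/s): [136.94, 136.94, 159.86, 180, 180, 180].

### API

Orientations are given as a 3x3 rotation matrix whose columns are the frame's x, y, z axes.
In Python, from rig import bot gives the robot as it stands.
- The arm moves only by the tool play_rows, never from a script. Its argument "rows" is a list of rows, each a list of 7 numbers: the shift along the tool's x, y, z in cm, then the turn, a rotation vector about the tool's x, y, z in rad, then the finger opening in cm, from 0 to 8.54. A call has 1 to 20 rows; each row is the pose to reach, as a shift and turn from the pose commanded when the call began, along the tool's axes at that moment; what a row does not reach only later rows make up. A row lasts 1/10 s, in which the tool goes at most 50 mm and 8.59 degrees, less where a joint would pass 70% of its speed; a pose out of reach is approached as far as the arm can. A call with a gripper value outside its range is refused whole. The fingers move at their own pace and stop on an object; "squeeze" is the grip in N (left out, the last holds). Time passes only in rows, so rows that repeat a pose let the fingers close. It gives the time, the measured TCP pose, the force, the opening and the grip force at its end, in the units of the state.
- bot.get_obs(): the state, without advancing time (a new reading comes with each control period).
- bot.read_camera(name): name is "scene" or "top" or "wrist"; returns a dict with "image" (480x640x3 uint8, blue, green, red), "vfov" (degrees; the focal length in pixels is half the picture's height over the tangent of half this angle, whatever the lens; pixels are square), "cx", "cy" (the principal point, pixels), "D" ([k1, k2, p1, p2, k3] as OpenCV has them; the pictures are not rectified), "R" (3x3) and "t" (3): a world point X has camera coordinates R X + t; the wrist camera has in their place "mount" (4x4, takes a point from camera to tool coordinates, whose origin is the TCP and whose axes are the flange's). Camera axes: x right, y down, z forward; pixel columns grow to the right and rows downward; lengths in m; the calibration is good to about 2 mm. A picture is of the moment at which its call begins: read the wrist's pose just before it. There is no depth.
- bot.sign_off(): hands the job in; it is judged then, once.
The state is a dict: "t": time; "joint_pos": joint angles; "joint_vel": joint speeds; "joint_torque": joint torques, N m; "tcp_pos": TCP position; "eef_rot": TCP orientation; "ft_force": force on the tool from outside, world axes, zero at the start; "moment": the same for the moment, N m; "width": opening from 0.0 (shut) to 1.0 (fully open); "gripper_force": force on a finger pad.
Only numpy, scipy, OpenCV 4.12 (cv2) and the standard library are available. Lean on these libraries where they do the work, as an engineer would, in place of code of your own. Each camera call takes 0.05 s, during which the arm holds its last target. There are 200 camera calls.

### The job

The tape holder on the pottery-painting bench needs its counter reset: first lift the tape roll up off the spindle and lay it flat on the terracotta tile, wholly on it. Then stand the stylus, which lies flat on the bench, pin down in the sloping wooden rest and let go, so that you can take it again by its top end; with its pin push the sprung reset button fully down for a moment (it is in one of the two identical recesses beside the spindle, only feeling tells which: the other one does not give), gently. Finally leave the stylus in the rest again, pin down; drop nothing and leave the pot, the jar and the clay mushroom alone.

Things in the scene. Friction and masses are not known exactly. Their poses are not given: they have to be found in the camera images.
- feeder: Tape holder, fixed: grey case 130 (x) x 120 (y) x 40 mm high, its flat deck 40 mm above the bench. Origin: centre of its underside, z up. At the deck's centre an upright aluminium spindle, 18 mm diameter, rises 44 mm above the deck. A tear-off blade along y at x = +61 mm stands 11 mm above the deck. More than 40 N from the stylus breaks the holder.
- spindle_top (a point): Centre of the spindle's top face, 84 mm above the bench.
- recess_a (a point): Mouth centre, in the deck plane, of one round recess, 10 mm diameter, vertical, 24 mm from the spindle axis on the holder's +y side. Its black floor piece lies 10 mm below the deck. Both recesses look the same and are hidden by the roll until it is off. One floor is the sprung reset button, the other a rigid stud; which is which varies and is not told.
- recess_b (a point): Mouth centre of the other such recess, 24 mm from the spindle axis on the holder's -y side.
- reset (a joint): Travel of the sprung reset button in m: 0 up, 0.004 fully down (14 mm below the deck); 1 N starts it, 5 N holds it fully down, it springs back by itself. It sits in recess_a or recess_b.
- roll: Paper tape roll, 66 mm outside diameter, 24 mm bore, 30 mm high, about 70 g; starts on the spindle, lying on the deck. Origin: centre of its underside, z along its axis.
- tile: Square terracotta tile, 150 x 150 x 10 mm, fixed flat on the bench. Origin: centre of its underside; its top is 10 mm above.
- stylus: Stylus, 160 mm long: wooden handle of square section 14 x 14 mm, 125 mm long, and a steel pin, 5 mm diameter, 35 mm long, out of one end; about 35 g; starts flat on the bench. x runs along it from pin to handle end. Origin: midway between the ends, on the underside (axis 7 mm above it in its z). Centre of mass about 15 mm from there towards the handle end.
- stylus_tip (a point): Point of the pin, on the stylus axis.
- stylus_end (a point): Handle end of the stylus, on its axis, 160 mm from the tip.
- rest: Wooden stylus rest, fixed, base 140 (x) x 70 (y) x 8 mm. Two U cradles, open upwards, 20 mm wide inside, hold the stylus at 45 degrees in the rest's xz plane, pin low at -x, handle end up at +x. Counted from the tip, they hold it at 0-50 mm (end stop 12 mm above the axis) and 104-114 mm; elsewhere it is free for fingers. Cheeks reach 5 mm above the stylus axis. Origin: centre of underside.
- rest_low (a point): Where the stylus tip is when it lies fully home in the rest: on the stylus axis, at the end stop.
- rest_high (a point): Where the stylus handle end is when it lies fully home in the rest, 160 mm from rest_low.
- pot: Bystander: small terracotta pot, 76 mm wide, 65 mm high. Origin: centre of its underside.
- jar: Bystander: closed paint jar, 56 mm wide, 75 mm high. Origin: centre of its underside.
- mushroom: Bystander: clay mushroom figure, 68 mm wide, 87 mm high. Origin: centre of its underside.
Mind the look-alikes: they are no part of the job. Of the things that look like the roll, the larger one is meant. There is more than one size of the stylus; the one meant has the size given above.

How it is judged:
By the outcome, as a careful person would: the job done as asked, in the order asked, and still so for the second after the job is handed in, with the robot touching nothing.
It also fails if it takes over 72 s, if anything falls off the work surface, if the arm or the gripper's body presses on something with over 40 N, if the wrist force passes 120 N, or if a joint passes its speed limit or range.

## Working session

There is one attempt and no reset: what is moved stays moved. The work goes in short steps, Python scripts to look and compute and a tool call to move; the robot and the scene stay as the last step left them, time stands still between calls to the robot, and variables do not carry over. Pictures are saved under pics/ and viewed, at most 10 in all, crops included, and the job is handed in when it is done.

Besides the shell and the picture viewer there is one more tool, called after ">>>" by a JSON object that holds its "op" and its "data", one argument or row to a line. play_rows: Moves the arm, as the interface text tells. Its arguments: {"type":"object","properties":{"rows":{"type":"array"},"squeeze":{"type":"number"}},"required":["rows"]}

```bash
mkdir -p pics; ls
cat > h.py <<'E'
import numpy as np, cv2
from rig import bot
def K(c):
    h,w=c["image"].shape[:2]; f=h/2/np.tan(np.radians(c["vfov"])/2)
    return np.array([[f,0,c["cx"]],[0,f,c["cy"]],[0,0,1]])
def cam(name):
    o=bot.get_obs(); c=bot.read_camera(name); c["K"]=K(c); c["D"]=np.array(c["D"],float)
    if "mount" in c:
        T=np.eye(4); T[:3,:3]=o["eef_rot"]; T[:3,3]=o["tcp_pos"]
        M=T@np.array(c["mount"]); c["R"]=M[:3,:3].T; c["t"]=-c["R"]@M[:3,3]
    c["R"]=np.array(c["R"]); c["t"]=np.array(c["t"]); c["o"]=-c["R"].T@c["t"]
    return c
def ray(c,px):
    p=cv2.undistortPoints(np.array(px,float).reshape(-1,1,2),c["K"],c["D"]).reshape(-1,2)
    d=np.c_[p,np.ones(len(p))]@c["R"]; return d/np.linalg.norm(d,axis=1)[:,None]
def onz(c,px,z):
    d=ray(c,px); return c["o"]+d*((z-c["o"][2])/d[:,2])[:,None]
def proj(c,X):
    return cv2.projectPoints(np.array(X,float).reshape(-1,1,3),cv2.Rodrigues(c["R"])[0],c["t"],c["K"],c["D"])[0].reshape(-1,2)
def tri(views):  # [(cam,px),...]
    A=0;b=0
    for c,p in views:
        d=ray(c,[p])[0]; P=np.eye(3)-np.outer(d,d); A=A+P; b=b+P@c["o"]
    X=np.linalg.solve(A,b); return X,[float(np.linalg.norm((np.eye(3)-np.outer(ray(c,[p])[0],ray(c,[p])[0]))@(X-c["o"]))) for c,p in views]
E
python3 - <<'E'
from h import *
import pickle
o=bot.get_obs(); print(o, bot.tips_ahead)
d={}
for n in("scene","top","wrist"):
    c=cam(n); d[n]=c; cv2.imwrite(f"pics/{n}0.png",c["image"]); print(n,c["o"],c["vfov"],c["D"],c["R"][2])
pickle.dump(d,open("v0.pkl","wb"))
E
```

```text
pics
{'t': 0.0, 'joint_pos': array([ 5.95089300e+01,  7.51474069e+00,  8.53276196e+01,  1.09122923e-03,
        8.72596227e+01, -4.89556208e+00]), 'joint_vel': array([-0.03163951, -0.01611545,  0.1166704 , -0.09039554,  0.03595742,
       -0.00894611]), 'joint_torque': array([-6.43863914e-04, -5.69389093e+01, -5.00545979e+01, -3.46685993e-04,
        1.49239087e-02, -6.35956167e-05]), 'tcp_pos': array([0.25895767, 0.54069835, 0.24926411]), 'eef_rot': array([[-9.01865921e-01,  4.32015064e-01, -9.19540459e-04],
       [ 4.32016009e-01,  9.01864649e-01, -1.52413410e-03],
       [ 1.70852140e-04, -1.77182081e-03, -9.99998416e-01]]), 'ft_force': array([-1.00008214,  0.0904637 , -0.20910427]), 'moment': array([-0.00563917, -0.0100825 , -0.03220263]), 'gripper_force': 0.0, 'width': 0.9968298526836212} 0.019
scene [ 1.07258221 -0.12284845  0.99571508] 54.190881634386656 [-0.00182774  0.          0.          0.          0.        ] [-0.50282403  0.12410822 -0.85543272]
top [ 0.39389846 -0.00388615  0.98345032] 56.41431901203636 [0.02773867 0.         0.         0.         0.        ] [ 0.17802059  0.01959144 -0.98383172]
wrist [0.18438183 0.57645196 0.37190146] 68.05064311060465 [-0.06974434  0.          0.          0.          0.        ] [ 0.28596011 -0.13837287 -0.94819817]
```

View pics/top0.png

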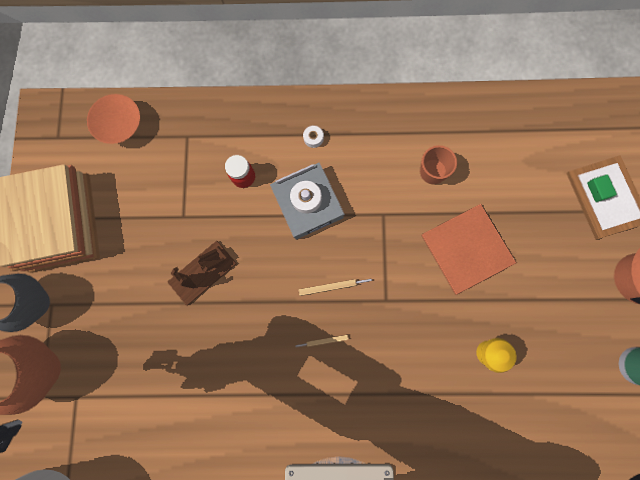

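View pics/scene0.png

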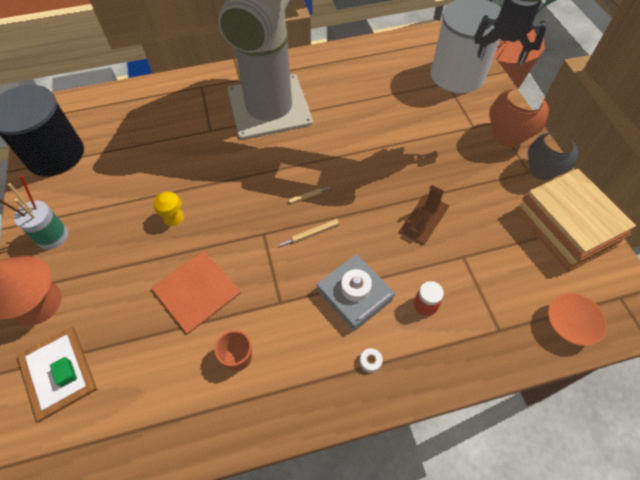

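Top view: roll on its spindle at (306,195), the tile at (468,249), and the right-size stylus around (337,287) with its pin end at (373,281). The smaller decoy stylus is at (323,340) and the rest is at (203,272). The jar is at (240,170), the pot at (438,165), the yellow mushroom at (497,353) and a small decoy roll at (313,135). The scene view agrees. The feeder's blade edge is on its far side, near (375,308) in that view.

Run:
```python
from h import *
import pickle
d=pickle.load(open("v0.pkl","rb"));T,S=d["top"],d["scene"]
for nm,p,s in[("spindletop",(306,193),(357,282)),("tile",(468,249),(196,292)),("stylus tip",(373,281),(281,244)),("stylus end",(299,292),(339,223)),("rest ctr",(203,272),(425,218))]:
    X,e=tri([(T,p),(S,s)]);print(nm,X.round(4),np.round(e,4),onz(T,[p],0.01).round(4))
def blob(c,lo,hi,name):
    m=cv2.inRange(cv2.cvtColor(c["image"],cv2.COLOR_BGR2HSV),lo,hi)
    k=cv2.findContours(m,0,2)[0]
    for q in k:
        if cv2.contourArea(q)>300: print(name,cv2.contourArea(q),cv2.minAreaRect(q),c["image"][int(q[:,0,1].mean()),int(q[:,0,0].mean())])
blob(T,(85,20,60),(125,110,180),"grey"); blob(S,(85,20,60),(125,110,180),"greyS")
print(cv2.cvtColor(T["image"],cv2.COLOR_BGR2HSV)[[249,215,290,180],[468,290,320,215]])
cr=cv2.resize(S["image"][170:340,260:470],None,fx=3.5,fy=3.5,interpolation=cv2.INTER_CUBIC);cv2.imwrite("pics/c1.png",cr)
```

```text
spindletop [0.6595 0.0631 0.0721] [0.0014 0.0014] [[0.6773 0.0662 0.01  ]]
tile [ 0.5482 -0.2921 -0.0075] [0.001 0.001] [[ 0.5454 -0.288   0.01  ]]
stylus tip [ 0.4791 -0.0751  0.0024] [0.005 0.005] [[ 0.4775 -0.0795  0.01  ]]
stylus end [ 0.4564  0.0839 -0.002 ] [0.0016 0.0016] [[0.4553 0.0812 0.01  ]]
rest ctr [0.5025 0.2968 0.0013] [0.0022 0.0022] [[0.5012 0.2919 0.01  ]]
[[  8 147 192]
 [107  12 145]
 [ 17 102 217]
 [ 13 127 159]]
```

View pics/c1.png

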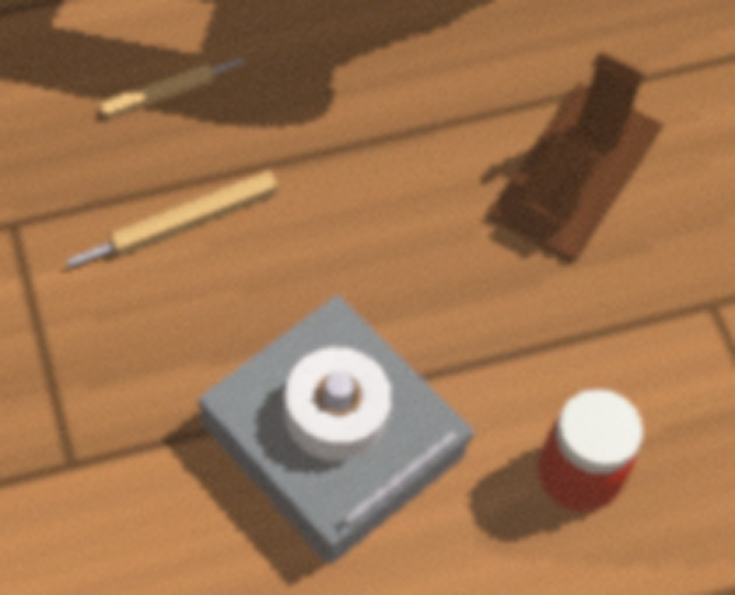

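The crop shows the stylus with its pin at crop (70,265) and handle end at (272,180). The blade is on the feeder's lower-right side, and the rest's tall cradle is near (612,95). Next I'll go closer with the wrist camera.

```bash
cat >> h.py <<'E'
from scipy.spatial.transform import Rotation as Ro
def down(yaw): # tool z down, tool x at world angle yaw (deg)
    a=np.radians(yaw);x=np.array([np.cos(a),np.sin(a),0]);z=np.array([0,0,-1.]);return np.c_[x,np.cross(z,x),z]
def go(p,R=None,o=None):
    o=o or bot.get_obs();R0=o["eef_rot"];p0=o["tcp_pos"];R=R0 if R is None else R
    s=R0.T@(np.array(p)-p0)*100; r=Ro.from_matrix(R0.T@R).as_rotvec()
    print("shift",s.round(2),"rot",r.round(4),"rows>=",max(np.linalg.norm(s)/5,np.degrees(np.linalg.norm(r))/8.59).round(1))
E
python3 - <<'E'
from h import *
go((0.46,0.13,0.30),down(180))
E
```

```text
shift [-35.87 -28.37  -5.02] rot [-1.400e-03 -4.000e-04 -4.468e-01] rows>= 9.2
```

>>> {"op": "play_rows", "data": {
  "rows": [
    [-35.9, -28.4, -5, 0, 0, -0.447, 8.5],
    [-35.9, -28.4, -5, 0, 0, -0.447, 8.5],
    [-35.9, -28.4, -5, 0, 0, -0.447, 8.5],
    [-35.9, -28.4, -5, 0, 0, -0.447, 8.5],
    [-35.9, -28.4, -5, 0, 0, -0.447, 8.5],
    [-35.9, -28.4, -5, 0, 0, -0.447, 8.5],
    [-35.9, -28.4, -5, 0, 0, -0.447, 8.5],
    [-35.9, -28.4, -5, 0, 0, -0.447, 8.5],
    [-35.9, -28.4, -5, 0, 0, -0.447, 8.5],
    [-35.9, -28.4, -5, 0, 0, -0.447, 8.5],
    [-35.9, -28.4, -5, 0, 0, -0.447, 8.5],
    [-35.9, -28.4, -5, 0, 0, -0.447, 8.5],
    [-35.9, -28.4, -5, 0, 0, -0.447, 8.5],
    [-35.9, -28.4, -5, 0, 0, -0.447, 8.5]
  ]
}}

```text
t: 1.55
tcp_pos: [0.4597, 0.131, 0.3001]
eef_rot: [[-1.0, -0.002, -0.0], [-0.002, 1.0, 0.0], [0.0, 0.0, -1.0]]
ft_force: [0.7, -0.0, 0.8]
width: 0.996
gripper_force: 0.0
```

Run:
```python
from h import *
import pickle
c=cam("wrist");pickle.dump(c,open("w1.pkl","wb"));cv2.imwrite("pics/w1.png",c["image"]);print(bot.get_obs()["t"])
```

```text
1.6
```

View pics/w1.png

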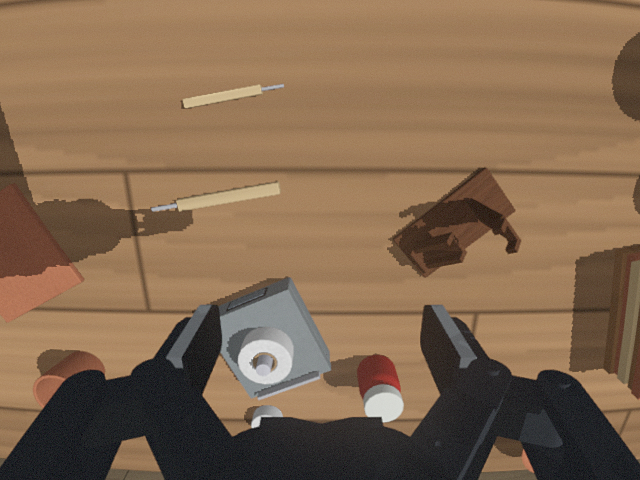

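Wrist view: rest base corners at about (485,168), (515,210), (428,276) and (390,238). The low cradle is near (435,250) and the high cradle post is tilted out to (513,245). The roll is at (265,355). The stylus tip is at (152,209) and its end at (279,188). I'll take two more views for triangulation.

>>> {"op": "play_rows", "data": {
  "rows": [
    [5, 11, 6, 0, 0, 0, 8.5],
    [5, 11, 6, 0, 0, 0, 8.5],
    [5, 11, 6, 0, 0, 0, 8.5],
    [5, 11, 6, 0, 0, 0, 8.5],
    [5, 11, 6, 0, 0, 0, 8.5],
    [5, 11, 6, 0, 0, 0, 8.5]
  ]
}}

```text
t: 2.2
tcp_pos: [0.4106, 0.2398, 0.241]
eef_rot: [[-1.0, -0.001, 0.001], [-0.001, 1.0, 0.0], [-0.001, 0.0, -1.0]]
ft_force: [0.8, -0.4, 1.0]
width: 0.996
gripper_force: 0.0
```

Run:
```python
from h import *
import pickle
c=cam("wrist");pickle.dump(c,open("w2.pkl","wb"));print(bot.get_obs()["t"])
```

```text
2.25
```

>>> {"op": "play_rows", "data": {
  "rows": [
    [-13, -22, -4, 0, 0, 0, 8.5],
    [-13, -22, -4, 0, 0, 0, 8.5],
    [-13, -22, -4, 0, 0, 0, 8.5],
    [-13, -22, -4, 0, 0, 0, 8.5],
    [-13, -22, -4, 0, 0, 0, 8.5],
    [-13, -22, -4, 0, 0, 0, 8.5],
    [-13, -22, -4, 0, 0, 0, 8.5],
    [-13, -22, -4, 0, 0, 0, 8.5]
  ]
}}

```text
t: 3.05
tcp_pos: [0.54, 0.0199, 0.2803]
eef_rot: [[-1.0, 0.001, -0.0], [0.001, 1.0, 0.001], [0.0, 0.001, -1.0]]
ft_force: [-0.5, 0.1, -0.4]
width: 0.996
gripper_force: 0.0
```

Run:
```python
from h import *
import pickle
c3=cam("wrist");pickle.dump(c3,open("w3.pkl","wb"));print(bot.get_obs()["t"])
c1=pickle.load(open("w1.pkl","rb"));c2=pickle.load(open("w2.pkl","rb"))
def crop(c,x0,y0,w,h,s): return cv2.resize(c["image"][y0:y0+h,x0:x0+w],(w*s,h*s),interpolation=cv2.INTER_CUBIC)
X=np.array([0.50,0.29,0.03]);p=proj(c2,X)[0];print(p,proj(c3,[[.66,.063,.07],[.47,0,0]]))
x0=int(np.clip(p[0]-90,0,460));y0=int(np.clip(p[1]-80,0,320));print("c2 crop",x0,y0)
a=np.zeros((600,800,3),np.uint8)
a[:320,:360]=crop(c2,x0,y0,180,160,2)
a[:300,360:660+60]=crop(c1,370,150,180,150,2)
b=c3["image"]
a[320:600,0:400]=cv2.resize(b,None,fx=.625,fy=.625)[:280,:400]
cv2.imwrite("pics/m1.png",a)
```

```text
3.1
[368.18544885 291.12298439] [[360.42045633 317.17154033]
 [301.93660301 130.65310129]]
c2 crop 278 211
```

View pics/m1.png

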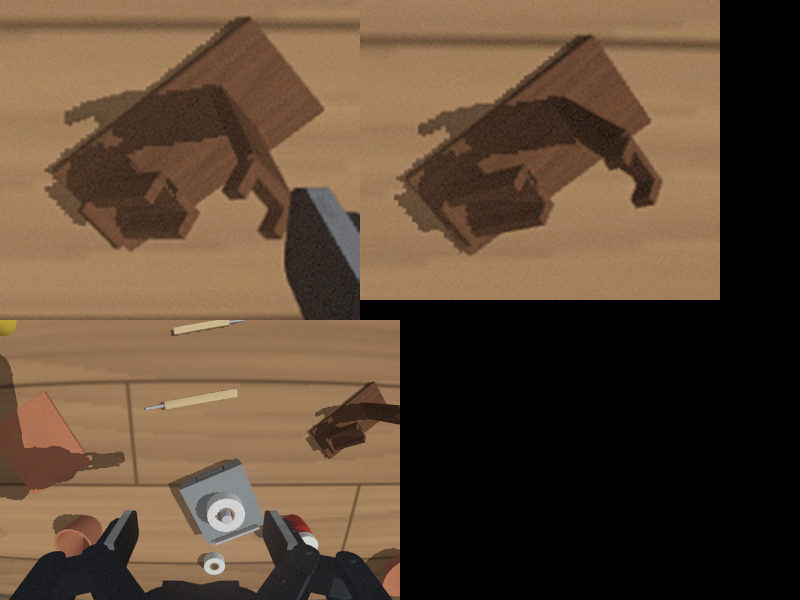

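Montage: rest base corners in w2 at about (403,219), (439,265), (303,295) and (342,335), and in w1 at (486,168), (515,210), (391,239) and (425,276). The stylus in w3 runs from (232,141) to (381,114). I need a zoom on the cradle and feeder to place the axis exactly.

Run:
```python
from h import *
import pickle
c1,c2,c3=[pickle.load(open(f"w{i}.pkl","rb")) for i in(1,2,3)]
q=lambda c,pts:onz(c,pts,0.008)
for c,pts in((c2,[(403,219.5),(439,265),(303,295),(342,335)]),(c1,[(486,168.5),(515.5,210.5),(391,239),(425,276.5)])):
    P=q(c,pts);A,B,C,D=P;print(P[:,:2].round(4).tolist(),np.linalg.norm(A-B),np.linalg.norm(C-D),np.linalg.norm(A-C),np.linalg.norm(B-D),P.mean(0).round(4),np.degrees(np.arctan2(*((A-C)+(B-D))[[1,0]])))
P=onz(c3,[(232,141),(381,114)],.007);Q=onz(c1,[(152,209),(279,188)],.007);print(P.round(4),Q.round(4),np.linalg.norm(P[0]-P[1]),np.linalg.norm(Q[0]-Q[1]))
def crop(c,x0,y0,w,h,s): return cv2.resize(c["image"][y0:y0+h,x0:x0+w],(w*s,h*s),interpolation=cv2.INTER_CUBIC)
a=np.zeros((600,800,3),np.uint8)
a[:320,:400]=crop(c2,350,240,100,80,4)
a[:320,400:800]=crop(c1,440,190,100,80,4)
a[320:600,0:280]=crop(c1,205,265,140,140,2)
a[320:600,280:600]=crop(c3,270,215,160,140,2)
a[320:560,600:800]=crop(c3,550,90,50,60,4)
cv2.imwrite("pics/m2.png",a)
```

```text
[[0.4283, 0.326], [0.4799, 0.3697], [0.5162, 0.2205], [0.5687, 0.2653]] 0.06753955011266642 0.06904780960210875 0.13727710413987387 0.13705132205117052 [0.4983 0.2954 0.008 ] 130.09508918795
[[0.4308, 0.3259], [0.4813, 0.3707], [0.5186, 0.2185], [0.5695, 0.266]] 0.06758253015535413 0.06965513426723936 0.13870240238465578 0.13684665460092552 [0.5001 0.2953 0.008 ] 129.7082986117331
[[ 0.4802 -0.0759  0.007 ]
 [ 0.4524  0.0846  0.007 ]] [[ 0.4809 -0.0745  0.007 ]
 [ 0.4556  0.0822  0.007 ]] 0.16286941604585364 0.15869146092006814
```

View pics/m2.png

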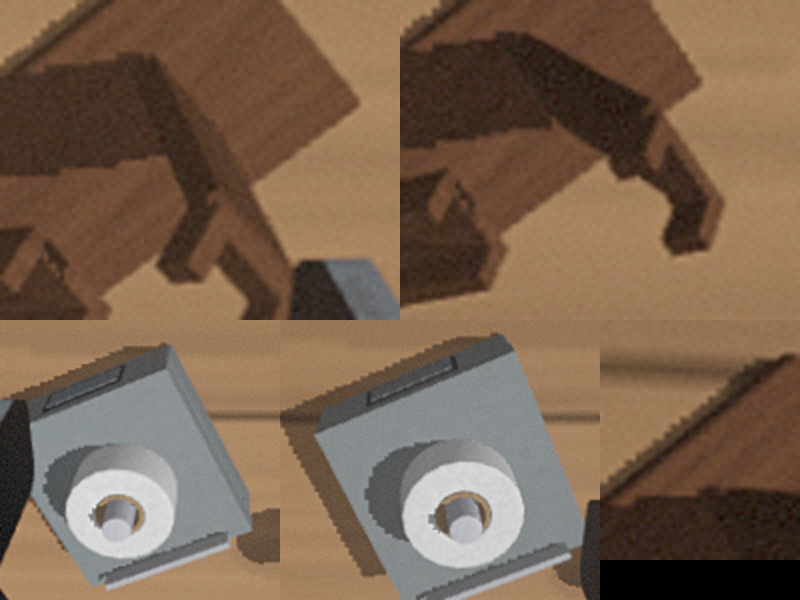

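The zoom shows the spindle top at w1 (263,369) and w3 (362,318). The deck's front edge in w3 runs (288,272) to (387,231). The rest centre is about (0.499,0.295) with yaw about 130°, and the measured base size matches. The cradle will need a side view later.

Run:
```python
from h import *
import pickle
c1,c3=[pickle.load(open(f"w{i}.pkl","rb")) for i in(1,3)];d=pickle.load(open("v0.pkl","rb"))
print(tri([(c1,(263,369)),(c3,(362.5,318.5))]),tri([(c1,(263,369)),(c3,(362.5,318.5)),(d["top"],(306,193)),(d["scene"],(357,282))]))
P=onz(c3,[(288,272.5),(387,231)],.04);print(P.round(4),np.linalg.norm(P[0]-P[1]),np.degrees(np.arctan2(*(P[1]-P[0])[[1,0]])),P.mean(0))
B=onz(c3,[(340,354),(414,329)],.051);print(B,np.degrees(np.arctan2(*(B[1]-B[0])[[1,0]])),onz(c1,[(257.5,397.5),(319,375)],.051))
# white roll top: ellipse of mask in w3
for c,r in((c3,(300,260,430,360)),(c1,(220,310,310,400))):
    x0,y0,x1,y1=r;m=cv2.inRange(cv2.cvtColor(c["image"],cv2.COLOR_BGR2HSV)[y0:y1,x0:x1],(0,0,175),(180,40,255))
    k=max(cv2.findContours(m,0,1)[0],key=cv2.contourArea).reshape(-1,2)+[x0,y0];h=onz(c,k,.07);print("roll",cv2.minEnclosingCircle(h[:,:2].astype(np.float32)))
# tile
for n,z in(("top",.01),("scene",.01)):
    c=d[n];m=cv2.inRange(cv2.cvtColor(c["image"],cv2.COLOR_BGR2HSV),(0,135,120),(11,255,255));m=cv2.morphologyEx(m,2,np.ones((3,3)))
    for k in cv2.findContours(m,0,1)[0]:
        if cv2.contourArea(k)>2500:
            h=onz(c,k.reshape(-1,2),z);print(n,cv2.minAreaRect(h[:,:2].astype(np.float32)))
```

```text
(array([0.65551742, 0.06400061, 0.08033338]), [0.0001955705565450036, 0.0001955705565449149]) (array([0.65976312, 0.06336625, 0.07391839]), [0.0010279290029983643, 0.0014929187761932921, 0.002024735941440848, 0.0010485052530284406])
[[ 0.6209 -0.0161  0.04  ]
 [ 0.5725  0.0916  0.04  ]] 0.11810091880771237 114.23662325023977 [0.59670796 0.03775681 0.04      ]
[[0.72171697 0.04319015 0.051     ]
 [0.68781191 0.12821822 0.051     ]] 111.73970869151954 [[0.72636691 0.04831883 0.051     ]
 [0.68858826 0.12982424 0.051     ]]
roll ((0.6539955735206604, 0.06461845338344574), 0.03339287266135216)
roll ((0.6475188732147217, 0.06854072958230972), 0.040072981268167496)
top ((0.5471216440200806, -0.28759321570396423), (0.14953912794589996, 0.15078991651535034), 27.078777313232422)
scene ((0.4376676082611084, -0.661173939704895), (0.19846723973751068, 0.1342722326517105), 4.395040512084961)
scene ((0.5518296360969543, -0.28828638792037964), (0.15405577421188354, 0.1510339230298996), 26.68308448791504)
```

Run:
```python
from h import *
go((0.655,0.0643,0.15),down(204.2))
go((0.655,0.0643,0.065),down(204.2))
```

```text
shift [-11.52   4.36  13.02] rot [ 6.000e-04 -2.000e-04 -4.219e-01] rows>= 3.6
shift [-11.53   4.36  21.52] rot [ 6.000e-04 -2.000e-04 -4.219e-01] rows>= 5.0
```

>>> {"op": "play_rows", "data": {
  "rows": [
    [-11.5, 4.4, 13, 0, 0, -0.422, 8.5],
    [-11.5, 4.4, 13, 0, 0, -0.422, 8.5],
    [-11.5, 4.4, 13, 0, 0, -0.422, 8.5],
    [-11.5, 4.4, 13, 0, 0, -0.422, 8.5],
    [-11.5, 4.4, 13, 0, 0, -0.422, 8.5],
    [-11.5, 4.4, 13, 0, 0, -0.422, 8.5],
    [-11.5, 4.4, 17, 0, 0, -0.422, 8.5],
    [-11.5, 4.4, 20, 0, 0, -0.422, 8.5],
    [-11.5, 4.4, 21.5, 0, 0, -0.422, 8.5],
    [-11.5, 4.4, 21.5, 0, 0, -0.422, 8.5],
    [-11.5, 4.4, 21.5, 0, 0, -0.422, 7.5],
    [-11.5, 4.4, 21.5, 0, 0, -0.422, 6.8],
    [-11.5, 4.4, 21.5, 0, 0, -0.422, 6.2],
    [-11.5, 4.4, 21.5, 0, 0, -0.422, 5.5],
    [-11.5, 4.4, 21.5, 0, 0, -0.422, 5.5],
    [-11.5, 4.4, 21.5, 0, 0, -0.422, 5.5],
    [-11.5, 4.4, 21.5, 0, 0, -0.422, 5.5],
    [-11.5, 4.4, 21.5, 0, 0, -0.422, 5.5]
  ],
  "squeeze": 25
}}

```text
t: 4.9
tcp_pos: [0.6571, 0.064, 0.0684]
eef_rot: [[-0.912, -0.41, 0.004], [-0.41, 0.912, 0.0], [-0.004, -0.002, -1.0]]
ft_force: [-2.3, 0.1, 7.0]
width: 0.744
gripper_force: 27.6
```

>>> {"op": "play_rows", "data": {
  "rows": [
    [0, 0, -1, 0, 0, 0, 5.5],
    [0, 0, -2.5, 0, 0, 0, 5.5],
    [0, 0, -5, 0, 0, 0, 5.5],
    [0, 0, -8, 0, 0, 0, 5.5],
    [0, 0, -10, 0, 0, 0, 5.5],
    [0, 0, -10, 0, 0, 0, 5.5],
    [0, 0, -10, 0, 0, 0, 5.5]
  ],
  "squeeze": 25
}}

```text
t: 5.6
tcp_pos: [0.6558, 0.0639, 0.1666]
eef_rot: [[-0.912, -0.41, 0.002], [-0.41, 0.912, 0.0], [-0.002, -0.001, -1.0]]
ft_force: [0.1, 0.1, -1.4]
width: 0.746
gripper_force: 28.2
```

Run:
```python
from h import *
o=bot.get_obs();print(o["tcp_pos"],o["ft_force"],o["width"],o["gripper_force"],o["joint_pos"].round(0))
go((0.549,-0.288,0.15),None,o)
c=cam("wrist");cv2.imwrite("pics/w4.png",c["image"])
```

```text
[0.65582103 0.06390194 0.16658618] [ 0.10435489  0.06875585 -1.43842062] 0.7462002858206617 28.18534741178155 [   1.   19.   81.    0.   80. -113.]
shift [ 24.17 -27.72   1.63] rot [0. 0. 0.] rows>= 7.4
```

View pics/w4.png

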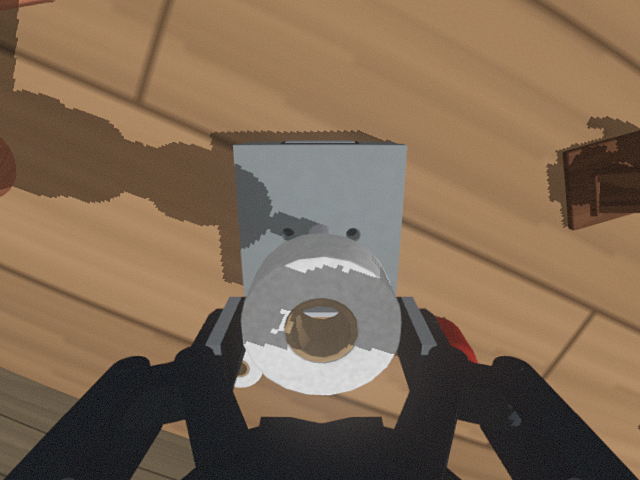

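The roll is held, and both recesses are visible at (289,233) and (353,233). Now to the tile.

>>> {"op": "play_rows", "data": {
  "rows": [
    [24.2, -27.7, 1.5, 0, 0, 0.42, 5.5],
    [24.2, -27.7, 1.5, 0, 0, 0.42, 5.5],
    [24.2, -27.7, 1.5, 0, 0, 0.42, 5.5],
    [24.2, -27.7, 1.5, 0, 0, 0.42, 5.5],
    [24.2, -27.7, 1.5, 0, 0, 0.42, 5.5],
    [24.2, -27.7, 1.5, 0, 0, 0.42, 5.5],
    [24.2, -27.7, 1.5, 0, 0, 0.42, 5.5],
    [24.2, -27.7, 1.5, 0, 0, 0.42, 5.5],
    [24.2, -27.7, 1.5, 0, 0, 0.42, 5.5],
    [24.2, -27.7, 6, 0, 0, 0.42, 5.5],
    [24.2, -27.7, 10, 0, 0, 0.42, 5.5],
    [24.2, -27.7, 11, 0, 0, 0.42, 5.5],
    [24.2, -27.7, 12, 0, 0, 0.42, 5.5],
    [24.2, -27.7, 12, 0, 0, 0.42, 5.5]
  ]
}}

```text
t: 7.05
tcp_pos: [0.5482, -0.287, 0.045]
eef_rot: [[-1.0, -0.003, -0.001], [-0.003, 1.0, 0.001], [0.001, 0.001, -1.0]]
ft_force: [-0.0, -0.2, -0.3]
width: 0.746
gripper_force: 28.2
```

>>> {"op": "play_rows", "data": {
  "rows": [
    [0, 0, 0.3, 0, 0, 0, 5.5],
    [0, 0, 0.5, 0, 0, 0, 5.5],
    [0, 0, 0.6, 0, 0, 0, 5.5],
    [0, 0, 0.6, 0, 0, 0, 5.5]
  ]
}}

```text
t: 7.45
tcp_pos: [0.5484, -0.2882, 0.04]
eef_rot: [[-1.0, -0.002, 0.001], [-0.002, 1.0, -0.001], [-0.001, -0.001, -1.0]]
ft_force: [0.4, 0.0, -1.2]
width: 0.75
gripper_force: 28.2
```

>>> {"op": "play_rows", "data": {
  "rows": [
    [0, 0, 0.1, 0, 0, 0, 5.5],
    [0, 0, 0.2, 0, 0, 0, 5.5],
    [0, 0, 0.2, 0, 0, 0, 5.5]
  ]
}}

```text
t: 7.75
tcp_pos: [0.5484, -0.2882, 0.0384]
eef_rot: [[-1.0, -0.002, 0.001], [-0.002, 1.0, -0.001], [-0.001, -0.001, -1.0]]
ft_force: [-3.5, 2.0, 7.2]
width: 0.745
gripper_force: 29.0
```

>>> {"op": "play_rows", "data": {
  "rows": [
    [0, 0, 0.1, 0, 0, 0, 7.2],
    [0, 0, 0, 0, 0, 0, 8.5],
    [0, 0, 0, 0, 0, 0, 8.5],
    [0, 0, 0, 0, 0, 0, 8.5],
    [0, 0, -3, 0, 0, 0, 8.5],
    [0, 0, -8, 0, 0, 0, 8.5],
    [0, 0, -12, 0, 0, 0, 8.5],
    [0, 0, -12, 0, 0, 0, 8.5]
  ]
}}

```text
t: 8.55
tcp_pos: [0.5518, -0.2903, 0.1656]
eef_rot: [[-1.0, -0.002, 0.011], [-0.002, 1.0, -0.007], [-0.011, -0.007, -1.0]]
ft_force: [0.4, -0.4, 0.3]
width: 0.989
gripper_force: 0.0
```

Run:
```python
from h import *
import pickle
c1,c3=[pickle.load(open(f"w{i}.pkl","rb")) for i in(1,3)]
a=tri([(c1,(152,209)),(c3,(232,141))]);b=tri([(c1,(279,188)),(c3,(381,114))]);print(a,b)
o=bot.get_obs();print(o["t"])
go((0.468,0.001,0.10),down(99.5),o);
T=cam("top");D=[0,0,0]
m=cv2.inRange(cv2.cvtColor(T["image"],cv2.COLOR_BGR2HSV),(0,0,150),(180,60,255));m[:, :420]=0;m[:,540:]=0;m[:200]=0;m[310:]=0
k=max(cv2.findContours(m,0,1)[0],key=cv2.contourArea);print("roll on tile",cv2.minEnclosingCircle(onz(T,k.reshape(-1,2),.04)[:,:2].astype(np.float32)))
```

```text
(array([ 0.48085366, -0.07590658,  0.00501552]), [0.0007254707076564075, 0.0007254707076563724]) (array([0.45301812, 0.08315974, 0.01796695]), [0.0005742407696602846, 0.0005742407696602729])
8.55
shift [ 8.38 29.19  6.27] rot [0.0018 0.0135 1.4072] rows>= 9.4
roll on tile ((0.5158964395523071, -0.37267959117889404), 0.11775445193052292)
```

>>> {"op": "play_rows", "data": {
  "rows": [
    [8.4, 29.2, 6, 0, 0.012, 1.407, 6],
    [8.4, 29.2, 6, 0, 0.012, 1.407, 6],
    [8.4, 29.2, 6, 0, 0.012, 1.407, 6],
    [8.4, 29.2, 6, 0, 0.012, 1.407, 6],
    [8.4, 29.2, 6, 0, 0.012, 1.407, 6],
    [8.4, 29.2, 6, 0, 0.012, 1.407, 6],
    [8.4, 29.2, 6, 0, 0.012, 1.407, 6],
    [8.4, 29.2, 6, 0, 0.012, 1.407, 6],
    [8.4, 29.2, 6, 0, 0.012, 1.407, 6],
    [8.4, 29.2, 6, 0, 0.012, 1.407, 6],
    [8.4, 29.2, 6, 0, 0.012, 1.407, 6],
    [8.4, 29.2, 6, 0, 0.012, 1.407, 6],
    [8.4, 29.2, 6, 0, 0.012, 1.407, 6]
  ]
}}

```text
t: 9.9
tcp_pos: [0.463, 0.0039, 0.0968]
eef_rot: [[-0.167, 0.986, -0.009], [0.986, 0.167, 0.007], [0.009, -0.008, -1.0]]
ft_force: [0.3, -0.6, 0.1]
width: 0.7
gripper_force: 0.0
```

Run:
```python
from h import *
import pickle
o=bot.get_obs();print(o["t"],o["tcp_pos"],o["joint_pos"].round(0))
c=cam("wrist");pickle.dump(c,open("w5.pkl","wb"));T=cam("top")
m=cv2.inRange(cv2.cvtColor(T["image"],cv2.COLOR_BGR2HSV),(0,0,150),(180,60,255));m[:, :420]=0;m[:,540:]=0;m[:200]=0;m[310:]=0
k=max(cv2.findContours(m,0,1)[0],key=cv2.contourArea);print("roll on tile",cv2.minEnclosingCircle(onz(T,k.reshape(-1,2),.04)[:,:2].astype(np.float32)))
print(proj(c,[[.4805,-.0752,.007],[.454,.0834,.007]]))
m=cv2.inRange(cv2.cvtColor(c["image"],cv2.COLOR_BGR2HSV),(14,40,185),(30,160,255));m=cv2.morphologyEx(m,2,np.ones((3,3)))
for k in sorted(cv2.findContours(m,0,1)[0],key=cv2.contourArea)[-3:]:
    print(cv2.contourArea(k),cv2.minAreaRect(onz(c,k.reshape(-1,2),.012)[:,:2].astype(np.float32)))
a=np.zeros((600,800,3),np.uint8);a[:480,:640]=c["image"];a[400:,640:]=T["image"][180:380,400:560];cv2.imwrite("pics/w5.png",a)
go((0.468,0.001,0.021),down(99.5))
```

```text
9.9 [0.46302227 0.00385907 0.09675777] [ -6.  -6. 115.   0.  71. -16.]
roll on tile ((0.559945821762085, -0.28775084018707275), 0.030575517565011978)
[[328.41532152 359.65289629]
 [331.10168029 124.07645406]]
1858.0 ((0.3540494441986084, 0.022879578173160553), (0.009188028052449226, 0.08619430661201477), 9.233662605285645)
3784.0 ((0.4653964340686798, 0.020454417914152145), (0.012785335071384907, 0.12373242527246475), 9.730719566345215)
shift [-0.42  0.48  7.6 ] rot [-0.0076 -0.0085  0.0013] rows>= 1.5
```

View pics/w5.png

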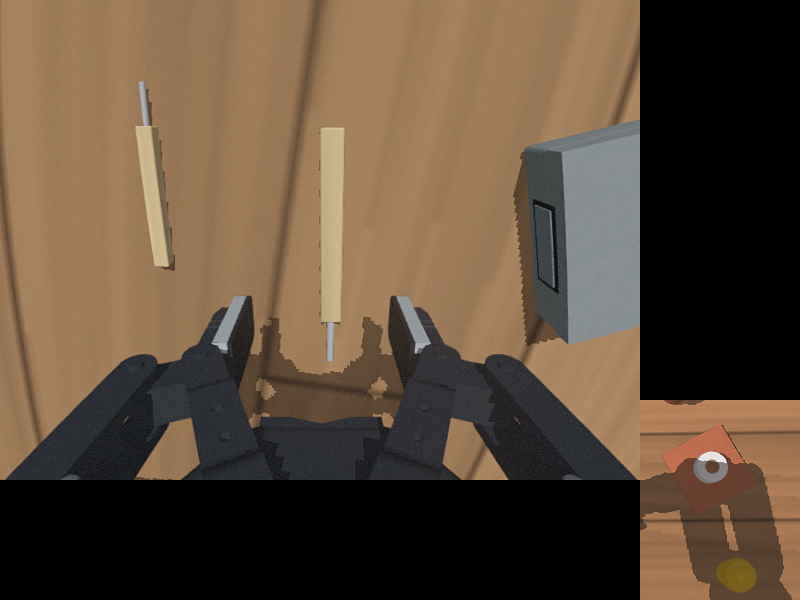

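Roll lies flat inside the tile (inset at (711,467)). The stylus is centred between the fingers: handle (321–344, 128–322), pin tip at (330,360).

>>> {"op": "play_rows", "data": {
  "rows": [
    [0, 0, 3, 0, 0, 0, 5],
    [0, 0, 3, 0, 0, 0, 5],
    [0, 0, 3, 0, 0, 0, 5]
  ]
}}

```text
t: 10.3
tcp_pos: [0.4623, 0.0042, 0.0669]
eef_rot: [[-0.166, 0.986, -0.011], [0.986, 0.166, 0.007], [0.009, -0.009, -1.0]]
ft_force: [0.4, 0.2, 0.4]
width: 0.581
gripper_force: 0.0
```

Run:
```python
from h import *
go((0.4689,0.0003,0.022),down(99.6))
```

```text
shift [-0.53  0.63  4.48] rot [-0.0094 -0.0091 -0.0012] rows>= 0.9
```

>>> {"op": "play_rows", "data": {
  "rows": [
    [-0.5, 0.6, 2, -0.009, -0.009, 0, 5],
    [-0.5, 0.6, 4, -0.009, -0.009, 0, 5],
    [-0.5, 0.6, 4.4, -0.009, -0.009, 0, 5],
    [-0.5, 0.6, 4.4, -0.009, -0.009, 0, 4],
    [-0.5, 0.6, 4.4, -0.009, -0.009, 0, 3],
    [-0.5, 0.6, 4.4, -0.009, -0.009, 0, 2],
    [-0.5, 0.6, 4.4, -0.009, -0.009, 0, 1],
    [-0.5, 0.6, 4.4, -0.009, -0.009, 0, 0.8],
    [-0.5, 0.6, 4.4, -0.009, -0.009, 0, 0.8],
    [-0.5, 0.6, 4.4, -0.009, -0.009, 0, 0.8]
  ],
  "squeeze": 40
}}

```text
t: 11.3
tcp_pos: [0.4707, 0.0004, 0.0246]
eef_rot: [[-0.165, 0.986, 0.004], [0.986, 0.165, -0.0], [-0.001, 0.004, -1.0]]
ft_force: [-0.9, -0.1, 8.0]
width: 0.145
gripper_force: 40.8
```

>>> {"op": "play_rows", "data": {
  "rows": [
    [0, 0, -2, 0, 0, 0, 0.8],
    [0, 0, -6, 0, 0, 0, 0.8],
    [0, 0, -11, 0, 0, 0, 0.8],
    [0, 0, -16, 0, 0, 0, 0.8],
    [0, 0, -20, 0, 0, 0, 0.8],
    [0, 0, -20, 0, 0, 0, 0.8]
  ]
}}

```text
t: 11.9
tcp_pos: [0.4728, 0.0002, 0.2311]
eef_rot: [[-0.165, 0.986, 0.014], [0.986, 0.165, -0.002], [-0.004, 0.014, -1.0]]
ft_force: [0.5, -0.1, -0.8]
width: 0.15
gripper_force: 40.0
```

```bash
cat >> h.py <<'E'
a=np.radians(129.9);RX=np.array([np.cos(a),np.sin(a),0]);RY=np.array([-np.sin(a),np.cos(a),0]);RZ=np.array([0,0,1.]);RC=np.array([.499,.295,0])
U=(RX+RZ)/2**.5; N=(RZ-RX)/2**.5   # stylus axis pin->handle, up-normal
RINS=np.c_[U,np.cross(-N,U),-N]
def torest(X): X=np.array(X)-RC; return np.array([X@RX,X@RY,X@RZ])
E
python3 - <<'E'
from h import *
import pickle
c1,c2=[pickle.load(open(f"w{i}.pkl","rb")) for i in(1,2)]
for p,q in(((396,310),(496,234.5)),((415.5,319),(512.5,252.5)),((351,255),(391+0,0))):
    if q[1]==0: continue
    X,e=tri([(c2,p),(c1,q)]);print(X.round(4),np.round(e,4),torest(X).round(4))
X=RC+0.10*RZ+RX*0.005+0.06*RY-0.03*0  # hover
o=bot.get_obs();print(o["tcp_pos"],o["joint_pos"].round(0),o["width"]);print(np.linalg.det(RINS))
go(RC+.12*RZ+.09*N+.09*RY,RINS,o)
E
```

```text
[0.4843 0.3049 0.0951] [0.0004 0.0004] [0.017  0.005  0.0951]
[0.5047 0.3292 0.0829] [0.0035 0.0035] [ 0.0226 -0.0263  0.0829]
[4.72762290e-01 1.74764571e-04 2.31076355e-01] [ -6. -13. 107.  -0.  85. -16.] 0.14961015419092585
0.9999999999999997
shift [18.62  2.85  4.71] rot [ 0.22    0.7741 -0.4978] rows>= 6.3
```

>>> {"op": "play_rows", "data": {
  "rows": [
    [18.6, 2.8, 4.7, 0.22, 0.774, -0.498, 0.8],
    [18.6, 2.8, 4.7, 0.22, 0.774, -0.498, 0.8],
    [18.6, 2.8, 4.7, 0.22, 0.774, -0.498, 0.8],
    [18.6, 2.8, 4.7, 0.22, 0.774, -0.498, 0.8],
    [18.6, 2.8, 4.7, 0.22, 0.774, -0.498, 0.8],
    [18.6, 2.8, 4.7, 0.22, 0.774, -0.498, 0.8],
    [18.6, 2.8, 4.7, 0.22, 0.774, -0.498, 0.8],
    [18.6, 2.8, 4.7, 0.22, 0.774, -0.498, 0.8],
    [18.6, 2.8, 4.7, 0.22, 0.774, -0.498, 0.8],
    [18.6, 2.8, 4.7, 0.22, 0.774, -0.498, 0.8],
    [18.6, 2.8, 4.7, 0.22, 0.774, -0.498, 0.8],
    [18.6, 2.8, 4.7, 0.22, 0.774, -0.498, 0.8]
  ]
}}

```text
t: 13.1
tcp_pos: [0.4662, 0.1888, 0.1769]
eef_rot: [[-0.446, 0.767, -0.461], [0.542, 0.642, 0.543], [0.712, -0.007, -0.702]]
ft_force: [-0.1, -0.0, 0.3]
width: 0.146
gripper_force: 40.0
```

Run:
```python
from h import *
import pickle
o=bot.get_obs();print(torest(o["tcp_pos"]),o["joint_pos"].round(0),o["width"],(RINS.T@o["eef_rot"]).round(3))
c=cam("wrist");pickle.dump(c,open("w6.pkl","wb"))
go(RC+.12*RZ+.09*N-.05*RY,RINS,o)
```

```text
[-0.06039827  0.09330014  0.1769248 ] [ -5.  20.  90.  31. 104. -46.] 0.1459258408054927 [[ 1.    -0.005  0.007]
 [ 0.005  1.    -0.005]
 [-0.007  0.005  1.   ]]
shift [ 0.32 14.32 -0.78] rot [-0.0055 -0.0073 -0.0051] rows>= 2.9
```

>>> {"op": "play_rows", "data": {
  "rows": [
    [0.3, 14.3, -0.8, -0.005, -0.007, -0.005, 0.8],
    [0.3, 14.3, -0.8, -0.005, -0.007, -0.005, 0.8],
    [0.3, 14.3, -0.8, -0.005, -0.007, -0.005, 0.8],
    [0.3, 14.3, -0.8, -0.005, -0.007, -0.005, 0.8],
    [0.3, 14.3, -0.8, -0.005, -0.007, -0.005, 0.8],
    [0.3, 14.3, -0.8, -0.005, -0.007, -0.005, 0.8]
  ]
}}

```text
t: 13.75
tcp_pos: [0.5776, 0.2771, 0.1827]
eef_rot: [[-0.452, 0.767, -0.456], [0.542, 0.641, 0.543], [0.708, -0.002, -0.706]]
ft_force: [-0.2, 0.2, -0.0]
width: 0.151
gripper_force: 40.0
```

Run:
```python
from h import *
import pickle
o=bot.get_obs();print(torest(o["tcp_pos"]),o["joint_pos"].round(0))
c7=cam("wrist");pickle.dump(c7,open("w7.pkl","wb"));c6=pickle.load(open("w6.pkl","rb"))
a=np.zeros((600,800,3),np.uint8)
for i,c in enumerate((c6,c7)):
    p=proj(c,RC+.05*RZ)[0];x0=int(np.clip(p[0]-130,0,373));y0=int(np.clip(p[1]-180,0,80));print(p,x0,y0)
    a[:,i*400:i*400+400]=cv2.resize(c["image"][y0:y0+400,x0:x0+267],(400,600),interpolation=cv2.INTER_CUBIC)
cv2.imwrite("pics/m3.png",a)
```

```text
[-0.06412814 -0.04880736  0.18265766] [  3.  36.  68.  36. 104. -37.]
[439.17349459 288.94796778] 309 80
[262.04928783 286.4110552 ] 132 80
```

View pics/m3.png

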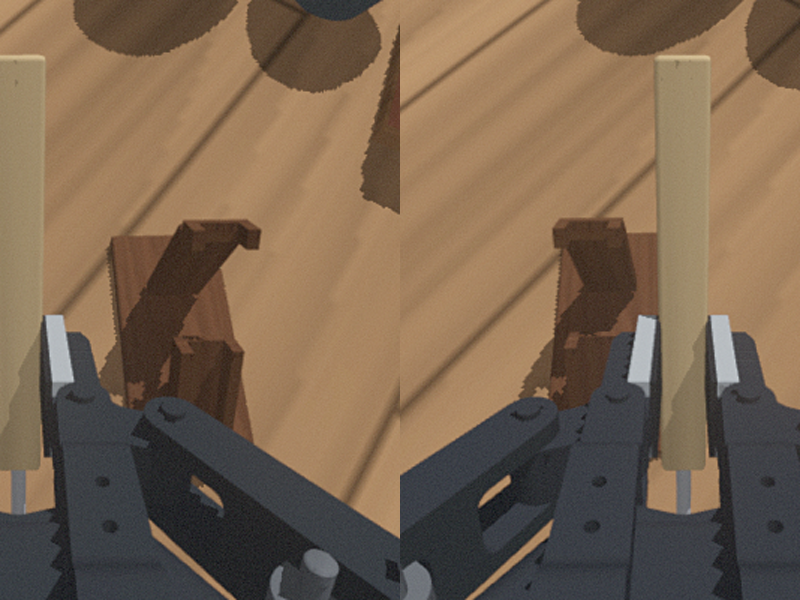

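Montage: upper cradle in w6 spans crop (183,220) to (260,248), and in w7 crop (554,220) to (622,219). The low cradle cheeks in w6 run from about (178,338) to (243,352). The stylus is held straight, its handle end at crop (683,57).

Run:
```python
from h import *
import pickle
c6,c7=[pickle.load(open(f"w{i}.pkl","rb")) for i in(6,7)]
L=lambda x,y:(x/1.5+309,y/1.5+80)
R=lambda x,y:((x-400)/1.5+132,y/1.5+80)
def symtri(p,q,yc):
    # rays in rest coords; mirror the second about y=yc
    M=np.array([RX,RY,RZ]); o1,d1=M@(c6["o"]-RC),M@ray(c6,[p])[0]; o2,d2=M@(c7["o"]-RC),M@ray(c7,[q])[0]
    o2[1]=2*yc-o2[1]; d2[1]*=-1
    A=0;b=0
    for o,d in((o1,d1),(o2,d2)):
        P=np.eye(3)-np.outer(d,d);A=A+P;b=b+P@o
    X=np.linalg.solve(A,b);return X,np.linalg.norm((np.eye(3)-np.outer(d1,d1))@(X-o1))
for yc in(-.001,0,.001):
    for n,p,q in(("far",L(260,233),R(554,221)),("near",L(260,248),R(554,246))):
        X,e=symtri(p,q,yc);print(yc,n,X.round(4),round(e,4))
# direct both ways for outer corners
print("A",[torest(tri([(c6,L(183,220)),(c7,R(554,221))])[0]).round(4)],"B",[torest(tri([(c6,L(260,233)),(c7,R(622,219))])[0]).round(4)])
# handle end in tool frame (tool from c7)
o=bot.get_obs();Rt=o["eef_rot"];
for y in(57,66):
  d=Rt.T@ray(c7,[R(683,y)])[0];s=Rt.T@(c7["o"]-o["tcp_pos"]);k=(.0145-s[2])/d[2];print("end",(s+d*k).round(4))
# base corners in both: top-left/top-right of base
print("base",[torest(onz(c6,[L(x,y)],.008)[0]).round(4) for x,y in((112,238),(0,0))][:1],[torest(onz(c7,[R(x,y)],.008)[0]).round(4) for x,y in((559,410),)])
```

```text
-0.001 far [ 0.0152 -0.0107  0.1193] 0.0022
-0.001 near [ 0.0084 -0.0115  0.1131] 0.0001
0 far [ 0.0108 -0.0063  0.1277] 0.0021
0 near [ 0.0043 -0.0071  0.1219] 0.0001
0.001 far [ 0.0064 -0.002   0.1362] 0.002
0.001 near [ 1.000e-04 -2.800e-03  1.306e-01] 0.0001
A [array([0.0302, 0.0153, 0.0974])] B [array([ 0.0242, -0.019 ,  0.103 ])]
end [ 0.0818 -0.0005  0.0145]
end [ 0.0797 -0.0005  0.0145]
base [array([0.0661, 0.0332, 0.008 ])] [array([-0.0471,  0.0242,  0.008 ])]
```

Run:
```python
from h import *
go(RC-.0228*RX-.0015*RY+.112*RZ,RINS)
```

```text
shift [-2.1  -4.71  7.95] rot [-0.0009 -0.0018 -0.0017] rows>= 1.9
```

>>> {"op": "play_rows", "data": {
  "rows": [
    [-2.1, -4.7, 2, 0, 0, 0, 0.8],
    [-2.1, -4.7, 4, 0, 0, 0, 0.8],
    [-2.1, -4.7, 6, 0, 0, 0, 0.8],
    [-2.1, -4.7, 7.9, 0, 0, 0, 0.8],
    [-2.1, -4.7, 7.9, 0, 0, 0, 0.8],
    [-2.1, -4.7, 7.9, 0, 0, 0, 0.8]
  ]
}}

```text
t: 14.4
tcp_pos: [0.5155, 0.2784, 0.1129]
eef_rot: [[-0.452, 0.767, -0.455], [0.542, 0.641, 0.543], [0.708, -0.001, -0.706]]
ft_force: [0.7, -0.2, -0.1]
width: 0.15
gripper_force: 40.0
```

Run:
```python
from h import *
import pickle
o=bot.get_obs();print(torest(o["tcp_pos"]).round(4),o["ft_force"],o["joint_pos"].round(0))
c=cam("wrist");pickle.dump(c,open("w8.pkl","wb"));S=cam("scene");p=proj(S,RC+.06*RZ)[0];print(p)
x,y=int(p[0]),int(p[1])
a=np.zeros((600,800,3),np.uint8);a[:,:400]=cv2.resize(c["image"][80:480,187:454],(400,600),interpolation=2);a[:,400:]=cv2.resize(S["image"][y-60:y+60,x-40:x+40],(400,600),interpolation=2);cv2.imwrite("pics/m4.png",a)
```

```text
[-0.0234 -0.002   0.1129] [ 0.68576735 -0.20260091 -0.05062938] [  3.  32.  82.  35.  96. -42.]
[427.28073711 203.81832357]
```

View pics/m4.png

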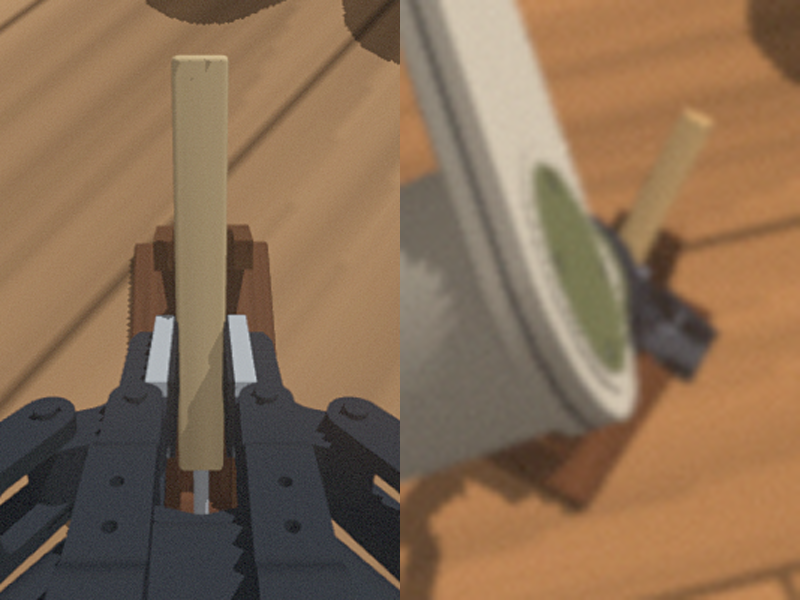

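The stylus (cols 175–227) sits centred over the upper cradle (cols 155–251) and the rest base (134–270), so the lateral position is right to about 1 mm. I'll lower by feel.

Run:
```python
from h import *
import pickle
c=pickle.load(open("w8.pkl","rb"));o=bot.get_obs();Rt=o["eef_rot"];s=Rt.T@(c["o"]-o["tcp_pos"])
P=lambda x,y,z:(lambda d:(s+d*((z-s[2])/d[2])).round(4))(Rt.T@ray(c,[(x/1.5+187,y/1.5+80)])[0])
for D in(.01,.015,.02,.025,.03): print(D,P(155,227,.0165+D-.005),P(251,227,.0165+D-.005)[1],"base",P(134,244,0)[:0])
print("end",P(200,57,.0095),P(200,66,.0095),"handle start",P(200,470,.0095),P(181,300,.0095),P(226,300,.0095))
```

```text
0.01 [ 0.0363 -0.0143  0.0215] 0.0128 base []
0.015 [ 0.0347 -0.0147  0.0265] 0.0133 base []
0.02 [ 0.0331 -0.0152  0.0315] 0.0138 base []
0.025 [ 0.0315 -0.0156  0.0365] 0.0142 base []
0.03 [ 0.03   -0.0161  0.0415] 0.0147 base []
end [ 0.082  -0.0015  0.0095] [ 0.08   -0.0015  0.0095] handle start [-0.0386 -0.0016  0.0095] [ 0.0194 -0.0067  0.0095] [0.0194 0.0055 0.0095]
```

>>> {"op": "play_rows", "data": {
  "rows": [
    [0.4, 0, 0.4, 0, 0, 0, 0.8],
    [0.4, 0, 0.8, 0, 0, 0, 0.8],
    [0.4, 0, 1.2, 0, 0, 0, 0.8],
    [0.4, 0, 1.2, 0, 0, 0, 0.8]
  ]
}}

```text
t: 14.9
tcp_pos: [0.5077, 0.2879, 0.1059]
eef_rot: [[-0.451, 0.767, -0.456], [0.542, 0.642, 0.543], [0.709, -0.002, -0.705]]
ft_force: [-0.4, 0.5, -0.5]
width: 0.149
gripper_force: 40.0
```

>>> {"op": "play_rows", "data": {
  "rows": [
    [0, 0, 0.2, 0, 0, 0, 0.8],
    [0, 0, 0.4, 0, 0, 0, 0.8],
    [0, 0, 0.4, 0, 0, 0, 0.8]
  ]
}}

```text
t: 15.2
tcp_pos: [0.5063, 0.2899, 0.1034]
eef_rot: [[-0.452, 0.767, -0.456], [0.542, 0.642, 0.543], [0.709, -0.002, -0.706]]
ft_force: [0.3, 0.2, -0.9]
width: 0.15
gripper_force: 40.0
```

>>> {"op": "play_rows", "data": {
  "rows": [
    [0, 0, 0.2, 0, 0, 0, 0.8],
    [0, 0, 0.4, 0, 0, 0, 0.8],
    [0, 0, 0.4, 0, 0, 0, 0.8]
  ]
}}

```text
t: 15.5
tcp_pos: [0.5045, 0.2921, 0.1006]
eef_rot: [[-0.452, 0.767, -0.456], [0.542, 0.642, 0.543], [0.709, -0.002, -0.706]]
ft_force: [0.1, -0.4, 0.3]
width: 0.151
gripper_force: 40.0
```

>>> {"op": "play_rows", "data": {
  "rows": [
    [0, 0, 0.2, 0, 0, 0, 0.8],
    [0, 0, 0.3, 0, 0, 0, 0.8],
    [0, 0, 0.3, 0, 0, 0, 0.8]
  ]
}}

```text
t: 15.8
tcp_pos: [0.5035, 0.2935, 0.0989]
eef_rot: [[-0.452, 0.767, -0.455], [0.542, 0.641, 0.543], [0.708, -0.001, -0.706]]
ft_force: [0.6, -1.4, 0.3]
width: 0.142
gripper_force: 40.3
```

>>> {"op": "play_rows", "data": {
  "rows": [
    [0, 0, 0.2, 0, 0, 0, 0.8],
    [0, 0, 0.3, 0, 0, 0, 0.8],
    [0, 0, 0.3, 0, 0, 0, 0.8]
  ]
}}

```text
t: 16.1
tcp_pos: [0.5035, 0.2937, 0.0988]
eef_rot: [[-0.454, 0.767, -0.453], [0.543, 0.641, 0.543], [0.707, 0.0, -0.707]]
ft_force: [2.5, -14.5, 13.0]
width: 0.149
gripper_force: 42.3
```

>>> {"op": "play_rows", "data": {
  "rows": [
    [0, 0, 0.1, 0, 0, 0, 0.8],
    [0, 0, 0.2, 0, 0, 0, 0.8],
    [0, 0, 0.2, 0, 0, 0, 0.8]
  ]
}}

```text
t: 16.4
tcp_pos: [0.5035, 0.2938, 0.0987]
eef_rot: [[-0.455, 0.767, -0.452], [0.543, 0.641, 0.542], [0.706, 0.001, -0.708]]
ft_force: [2.1, -23.5, 22.7]
width: 0.147
gripper_force: 43.6
```

Run:
```python
from h import *
import pickle
c6,c7,c8=[pickle.load(open(f"w{i}.pkl","rb")) for i in(6,7,8)]
L=lambda x,y:(x/1.5+309,y/1.5+80)
R=lambda x,y:((x-400)/1.5+132,y/1.5+80)
W=lambda x,y:(x/1.5+187,y/1.5+80)
for n,v in(("-y",[(c6,L(260,233)),(c8,W(251,227))]),("+y",[(c7,R(554,221)),(c8,W(155,227))]),("-y near",[(c6,L(260,248)),(c8,W(251,250))]),("+y near",[(c7,R(554,246)),(c8,W(155,250))])):
    X,e=tri(v);x=torest(X);print(n,x.round(4),np.round(e,4),"N",((x[2]-x[0])/2**.5).round(4),"U",((x[2]+x[0])/2**.5).round(4))
o=bot.get_obs();x=torest(o["tcp_pos"]);print("tcp",x,"N",(x[2]-x[0])/2**.5,"U",(x[2]+x[0])/2**.5,(RINS.T@o["ft_force"]).round(1),"moment",(RINS.T@o["moment"]).round(2))
```

```text
-y [ 0.0228 -0.0174  0.1061] [0.0029 0.0029] N 0.0589 U 0.0911
+y [0.0262 0.0133 0.1045] [0.0006 0.0006] N 0.0554 U 0.0925
-y near [ 0.0168 -0.0176  0.102 ] [0.0027 0.0027] N 0.0603 U 0.084
+y near [0.0182 0.0135 0.099 ] [0.0028 0.0028] N 0.0571 U 0.0828
tcp [-0.0038132  -0.00271717  0.09867122] N 0.0724674310437496 U 0.06707474802072946 [  2.3 -13.5 -29.8] moment [2.41 0.19 0.  ]
```

>>> {"op": "play_rows", "data": {
  "rows": [
    [0, 0, -0.4, 0, 0, 0, 0.8],
    [0, 0, -0.4, 0, 0, 0, 0.8]
  ]
}}

```text
t: 16.6
tcp_pos: [0.5038, 0.2938, 0.0987]
eef_rot: [[-0.453, 0.768, -0.454], [0.542, 0.641, 0.543], [0.708, -0.0, -0.706]]
ft_force: [5.3, -8.2, 10.6]
width: 0.148
gripper_force: 41.8
```

>>> {"op": "play_rows", "data": {
  "rows": [
    [-0.3, 0, 0, 0, 0, 0, 0.8],
    [-0.5, 0, 0, 0, 0, 0, 0.8],
    [-0.5, 0, 0, 0, 0, 0, 0.8]
  ]
}}

```text
t: 16.9
tcp_pos: [0.5063, 0.2917, 0.0956]
eef_rot: [[-0.453, 0.767, -0.454], [0.541, 0.641, 0.544], [0.708, 0.001, -0.706]]
ft_force: [3.2, -4.3, 8.7]
width: 0.149
gripper_force: 41.3
```

```bash
cat >> h.py <<'E'
def st():
    o=bot.get_obs();x=torest(o["tcp_pos"]);print("t",o["t"],"rest xyz",x.round(4),"N",((x[2]-x[0])/2**.5).round(4),"U",((x[2]+x[0])/2**.5).round(4),"F tool",(o["eef_rot"].T@o["ft_force"]).round(1),"M",(o["eef_rot"].T@o["moment"]).round(2),"w",round(o["width"],3),"j",o["joint_pos"].round(0))
    return o
E
python3 -c "
from h import *
st()"
```

```text
t 16.9 rest xyz [-0.0072 -0.0034  0.0956] N 0.0727 U 0.0625 F tool [ 2.4 -0.3 -9.9] M [ 0.04  0.08 -0.  ] w 0.149 j [  5.  32.  83.  35.  94. -42.]
```

>>> {"op": "play_rows", "data": {
  "rows": [
    [-0.15, 0, -0.05, 0, 0, 0, 0.8],
    [-0.3, 0, -0.05, 0, 0, 0, 0.8],
    [-0.3, 0, -0.05, 0, 0, 0, 0.8]
  ]
}}

```text
t: 17.2
tcp_pos: [0.5075, 0.2899, 0.0935]
eef_rot: [[-0.453, 0.767, -0.454], [0.541, 0.641, 0.544], [0.708, 0.0, -0.706]]
ft_force: [2.4, -3.7, 7.0]
width: 0.144
gripper_force: 41.0
```

```bash
python3 -c "
from h import *
st()"
```

```text
t 17.2 rest xyz [-0.0094 -0.0032  0.0935] N 0.0728 U 0.0595 F tool [ 1.8 -0.5 -8. ] M [ 0.01 -0.    0.  ] w 0.144 j [  4.  32.  83.  35.  94. -43.]
```

>>> {"op": "play_rows", "data": {
  "rows": [
    [-0.1, 0, 0, 0, 0, 0, 0.8],
    [-0.2, 0, 0, 0, 0, 0, 0.8],
    [-0.2, 0, 0, 0, 0, 0, 0.8]
  ]
}}

```text
t: 17.5
tcp_pos: [0.5084, 0.2889, 0.0922]
eef_rot: [[-0.453, 0.767, -0.454], [0.541, 0.641, 0.544], [0.708, 0.0, -0.706]]
ft_force: [2.3, -2.0, 7.2]
width: 0.145
gripper_force: 41.0
```

```bash
python3 -c "
from h import *
st()"
```

```text
t 17.5 rest xyz [-0.0107 -0.0033  0.0922] N 0.0728 U 0.0576 F tool [ 3.   0.5 -7.2] M [ 0.01  0.11 -0.01] w 0.145 j [  4.  32.  83.  35.  94. -43.]
```

>>> {"op": "play_rows", "data": {
  "rows": [
    [-0.1, 0, 0, 0, 0, 0, 0.8],
    [-0.2, 0, 0, 0, 0, 0, 0.8],
    [-0.2, 0, 0, 0, 0, 0, 0.8]
  ]
}}

```text
t: 17.8
tcp_pos: [0.5093, 0.2878, 0.0908]
eef_rot: [[-0.453, 0.767, -0.454], [0.541, 0.641, 0.544], [0.708, 0.0, -0.706]]
ft_force: [1.8, -2.3, 7.9]
width: 0.145
gripper_force: 41.0
```

```bash
python3 -c "
from h import *
st()"
```

```text
t 17.8 rest xyz [-0.0121 -0.0033  0.0908] N 0.0728 U 0.0557 F tool [ 3.6 -0.1 -7.7] M [-0.01  0.1   0.04] w 0.145 j [  4.  33.  83.  35.  94. -43.]
```

>>> {"op": "play_rows", "data": {
  "rows": [
    [-0.1, 0, 0, 0, 0, 0, 0.8],
    [-0.2, 0, 0, 0, 0, 0, 0.8],
    [-0.3, 0, 0, 0, 0, 0, 0.8],
    [-0.3, 0, 0, 0, 0, 0, 0.8]
  ]
}}

```text
t: 18.2
tcp_pos: [0.5105, 0.2864, 0.089]
eef_rot: [[-0.453, 0.767, -0.455], [0.541, 0.642, 0.544], [0.709, 0.001, -0.705]]
ft_force: [1.8, -2.3, 9.4]
width: 0.148
gripper_force: 41.0
```

```bash
python3 -c "
from h import *
st()"
```

```text
t 18.2 rest xyz [-0.0139 -0.0033  0.089 ] N 0.0728 U 0.0531 F tool [ 4.6 -0.1 -8.8] M [0.02 0.42 0.01] w 0.148 j [  4.  33.  83.  35.  94. -43.]
```

>>> {"op": "play_rows", "data": {
  "rows": [
    [-0.1, 0, 0, 0, 0, 0, 0.8],
    [-0.2, 0, 0, 0, 0, 0, 0.8],
    [-0.2, 0, 0, 0, 0, 0, 0.8]
  ]
}}

```text
t: 18.5
tcp_pos: [0.5107, 0.2863, 0.0887]
eef_rot: [[-0.452, 0.766, -0.456], [0.539, 0.643, 0.545], [0.711, 0.001, -0.703]]
ft_force: [-3.1, 1.0, 17.0]
width: 0.148
gripper_force: 41.2
```

```bash
python3 -c "
from h import *
st()
import pickle
c=cam('wrist');pickle.dump(c,open('w9.pkl','wb'))"
```

```text
t 18.5 rest xyz [-0.0142 -0.0034  0.0887] N 0.0728 U 0.0527 F tool [ 14.   -1.7 -10. ] M [0.28 1.86 0.09] w 0.148 j [  4.  33.  83.  35.  94. -43.]
```

The end stop is reached (Fx 14 N, motion stopped). I'll relax, let go and back off.

>>> {"op": "play_rows", "data": {
  "rows": [
    [0.2, 0, 0, 0, 0, 0, 0.8],
    [0.2, 0, -0.05, 0, 0, 0, 0.8],
    [0.2, 0, -0.05, 0, 0, 0, 2],
    [0.2, 0, -0.05, 0, 0, 0, 3.5],
    [0.2, 0, -0.05, 0, 0, 0, 5],
    [0.2, 0, -0.05, 0, 0, 0, 5],
    [0.2, 0, -0.05, 0, 0, 0, 5]
  ]
}}

```text
t: 19.25
tcp_pos: [0.51, 0.2855, 0.0879]
eef_rot: [[-0.452, 0.767, -0.455], [0.542, 0.641, 0.543], [0.709, -0.002, -0.706]]
ft_force: [-0.6, 1.0, 1.0]
width: 0.586
gripper_force: 0.0
```

>>> {"op": "play_rows", "data": {
  "rows": [
    [0, 0, -2, 0, 0, 0, 5],
    [0, 0, -5, 0, 0, 0, 5],
    [0, 0, -9, 0, 0, 0, 5],
    [0, 0, -9, 0, 0, 0, 5],
    [0, 0, -9, 0, 0, 0, 5]
  ]
}}

```text
t: 19.75
tcp_pos: [0.5521, 0.2362, 0.1522]
eef_rot: [[-0.453, 0.768, -0.453], [0.543, 0.641, 0.543], [0.707, 0.0, -0.707]]
ft_force: [-1.2, -0.1, -0.7]
width: 0.586
gripper_force: 0.0
```

```bash
cat >> h.py <<'E'
RV=down(129.9); RTOP=np.c_[-N,np.cross(-U,-N),-U]
def rw(x,y,z): return RC+x*RX+y*RY+z*RZ
def un(u,n,y): return RC+u*U+n*N+y*RY
E
python3 - <<'E'
from h import *
import pickle
o=st();c=cam("wrist");pickle.dump(c,open("w10.pkl","wb"))
# stylus by mask
m=cv2.inRange(cv2.cvtColor(c["image"],cv2.COLOR_BGR2HSV),(14,40,140),(30,140,255));m=cv2.morphologyEx(m,2,np.ones((3,3)))
k=[q for q in cv2.findContours(m,0,1)[0] if 700<cv2.contourArea(q)<20000]
for q in k: print(cv2.contourArea(q),cv2.minAreaRect(q))
E0=un(-.0261+.160,.0563,-.0027);print("exp end px",proj(c,[E0+.007*N,un(-.0261+.05,.0633,-.0027)]))
go(rw(.05,-.003,.30),RV,o); go(un(-.0261+.22,.0563,-.0027),RTOP,o)
E
```

```text
t 19.75 rest xyz [-0.0792 -0.003   0.1522] N 0.1636 U 0.0516 F tool [-0. -1.  1.] M [ 0.02 -0.36 -0.04] w 0.586 j [ -0.  33.  75.  34. 102. -42.]
2023.5 ((183.7771759033203, 455.1073913574219), (38.013031005859375, 83.76322174072266), 35.21759033203125)
2029.5 ((457.6560363769531, 454.6098327636719), (85.12989807128906, 37.71105194091797), 54.940574645996094)
3007.0 ((556.0318603515625, 405.27191162109375), (220.2767333984375, 32.03463363647461), 34.508522033691406)
4224.5 ((232.864013671875, 300.5415954589844), (40.02432632446289, 166.1376953125), 45.44414520263672)
9069.5 ((594.7975463867188, 60.94904708862305), (127.37397766113281, 85.07131958007812), 21.250505447387695)
1212.0 ((412.2115478515625, 21.557695388793945), (43.537776947021484, 35.88924789428711), 78.69007110595703)
1035.0 ((285.0, 12.0), (24.0, 80.0), 90.0)
6679.0 ((43.358787536621094, 38.086246490478516), (68.07450866699219, 146.56590270996094), 57.11875915527344)
exp end px [[320.98247149 117.61799756]
 [321.04562256 284.38231645]]
shift [ 1.959e+01 -1.000e-02 -1.310e+00] rot [ 6.000e-04 -7.859e-01 -1.000e-03] rows>= 5.2
shift [14.22 -0.05 10.74] rot [ 1.0000e-04 -1.5713e+00 -1.3000e-03] rows>= 10.5
```

Run:
```python
from h import *
import pickle
c=pickle.load(open("w10.pkl","rb"));im=c["image"].astype(int)
for r in(100,112,116,120,130,150,170,200,240): print(r,[tuple(im[r,x]) for x in range(303,341,4)] if r in(100,130) else [im[r,x].sum() for x in range(297,347,2)])
print([im[r,319:324].mean(0).astype(int).tolist() for r in range(98,130,2)])
b,g,rr=im[:,:,0],im[:,:,1],im[:,:,2]
```

```text
100 [(np.int64(91), np.int64(120), np.int64(153)), (np.int64(88), np.int64(120), np.int64(151)), (np.int64(85), np.int64(118), np.int64(153)), (np.int64(88), np.int64(123), np.int64(156)), (np.int64(88), np.int64(122), np.int64(156)), (np.int64(90), np.int64(120), np.int64(154)), (np.int64(88), np.int64(123), np.int64(156)), (np.int64(90), np.int64(124), np.int64(158)), (np.int64(96), np.int64(131), np.int64(163)), (np.int64(92), np.int64(126), np.int64(161))]
112 [np.int64(365), np.int64(368), np.int64(363), np.int64(370), np.int64(364), np.int64(369), np.int64(357), np.int64(368), np.int64(362), np.int64(369), np.int64(373), np.int64(362), np.int64(383), np.int64(385), np.int64(379), np.int64(371), np.int64(357), np.int64(367), np.int64(368), np.int64(365), np.int64(373), np.int64(372), np.int64(381), np.int64(379), np.int64(390)]
116 [np.int64(376), np.int64(381), np.int64(367), np.int64(361), np.int64(361), np.int64(373), np.int64(385), np.int64(481), np.int64(430), np.int64(486), np.int64(484), np.int64(429), np.int64(461), np.int64(489), np.int64(455), np.int64(489), np.int64(4
[... 2059 characters left out ...]
int64(186), np.int64(192), np.int64(187), np.int64(387)]
240 [np.int64(243), np.int64(256), np.int64(248), np.int64(148), np.int64(154), np.int64(141), np.int64(148), np.int64(314), np.int64(377), np.int64(370), np.int64(375), np.int64(388), np.int64(400), np.int64(405), np.int64(415), np.int64(406), np.int64(405), np.int64(328), np.int64(153), np.int64(148), np.int64(153), np.int64(236), np.int64(272), np.int64(274), np.int64(278)]
[[89, 122, 155], [90, 121, 154], [89, 122, 155], [89, 123, 156], [88, 124, 157], [90, 125, 158], [94, 127, 162], [92, 125, 161], [119, 156, 185], [120, 156, 178], [96, 127, 147], [103, 135, 155], [104, 137, 156], [108, 140, 160], [107, 139, 158], [106, 139, 159]]
```

The stylus lies home as predicted: its end is at row ~115 and cols 311–332, against an expected (321,117). Next I'll swing round to its top end.

>>> {"op": "play_rows", "data": {
  "rows": [
    [19.6, 0, -1.3, 0, -0.786, 0, 5],
    [19.6, 0, -1.3, 0, -0.786, 0, 5],
    [19.6, 0, -1.3, 0, -0.786, 0, 5],
    [19.6, 0, -1.3, 0, -0.786, 0, 5],
    [19.6, 0, -1.3, 0, -0.786, 0, 5],
    [19.6, 0, -1.3, 0, -0.786, 0, 5],
    [19.6, 0, -1.3, 0, -0.786, 0, 5],
    [18.6, 0, 1.7, 0, -1.0, 0, 5],
    [17.5, 0, 4.7, 0, -1.2, 0, 5],
    [16, 0, 7.5, 0, -1.4, 0, 5],
    [14.2, 0, 10.7, 0, -1.571, 0, 5],
    [14.2, 0, 10.7, 0, -1.571, 0, 5],
    [14.2, 0, 10.7, 0, -1.571, 0, 5],
    [14.2, 0, 10.7, 0, -1.571, 0, 5],
    [14.2, 0, 10.7, 0, -1.571, 0, 5],
    [14.2, 0, 10.7, 0, -1.571, 0, 5]
  ]
}}

```text
t: 21.4
tcp_pos: [0.4397, 0.3714, 0.1785]
eef_rot: [[-0.454, 0.769, 0.451], [0.547, 0.639, -0.54], [-0.704, 0.002, -0.711]]
ft_force: [-0.0, 0.6, 1.0]
width: 0.581
gripper_force: 0.0
```

Run:
```python
from h import *
o=st();print((RTOP.T@o["eef_rot"]).round(3))
go(un(-.0261+.22,.0563,-.0027),RTOP,o)
go(un(-.0261+.140,.0563,-.0027),RTOP,o)
```

```text
t 21.4 rest xyz [ 0.0966 -0.0035  0.1785] N 0.0579 U 0.1946 F tool [-0.4  0.4 -1.1] M [-0.03  0.32 -0.04] w 0.581 j [ 58.  19.  90. -42.  89.  27.]
[[ 1.    -0.003  0.005]
 [ 0.003  1.    -0.001]
 [-0.005  0.001  1.   ]]
shift [ 0.16 -0.08  0.07] rot [-0.0007 -0.0051 -0.0029] rows>= 0.0
shift [ 0.12 -0.08  8.07] rot [-0.0007 -0.0051 -0.0029] rows>= 1.6
```

>>> {"op": "play_rows", "data": {
  "rows": [
    [0.1, -0.1, 4, 0, -0.005, -0.003, 5],
    [0.1, -0.1, 6, 0, -0.005, -0.003, 5],
    [0.1, -0.1, 7, 0, -0.005, -0.003, 5],
    [0.1, -0.1, 8, 0, -0.005, -0.003, 5],
    [0.1, -0.1, 8, 0, -0.005, -0.003, 5]
  ]
}}

```text
t: 21.9
tcp_pos: [0.4738, 0.3275, 0.1196]
eef_rot: [[-0.454, 0.767, 0.453], [0.539, 0.642, -0.545], [-0.709, -0.003, -0.705]]
ft_force: [-0.1, 0.5, -0.4]
width: 0.586
gripper_force: 0.0
```

Run:
```python
from h import *
import pickle
o=st();c=cam("wrist");pickle.dump(c,open("w11.pkl","wb"));im=c["image"].astype(int)
print(proj(c,[un(-.0261+s,.0563+n,-.0027) for s,n in((.160,-.007),(.13,-.007),(.115,-.007))]).round(0))
for r in range(300,420,12): print(r,im[r,290:350:3].sum(1))
```

```text
t 21.9 rest xyz [ 0.041  -0.0015  0.1196] N 0.0555 U 0.1136 F tool [ 0.6  0.2 -0. ] M [0.01 0.39 0.  ] w 0.586 j [ 54.  21.  95. -44.  81.  28.]
[[325. 353.]
 [325. 309.]
 [324. 293.]]
300 [207 205 213 206 200 456 418 373 361 357 352 350 366 368 383 375 363 466
 236 202]
312 [518 527 529 512 517 518 394 366 365 352 356 380 371 384 375 374 367 433
 500 509]
324 [356 455 562 605 608 529 350 343 355 354 368 375 381 370 374 381 372 367
 376 383]
336 [431 482 584 614 605 468 357 345 356 351 370 364 377 371 389 381 359 369
 430 436]
348 [418 512 599 615 608 409 353 352 357 358 356 370 384 386 390 384 376 369
 359 326]
360 [343 344 351 354 355 381 407 405 407 409 377 376 378 379 390 384 389 404
 377 322]
372 [359 372 370 379 345 362 398 393 391 395 402 393 401 404 406 396 397 390
 363 354]
384 [331 319 305 312 311 308 304 308 311 313 300 326 312 309 323 311 323 326
 317 328]
396 [334 330 329 333 326 336 334 340 349 346 343 335 332 326 345 332 334 336
 345 341]
408 [341 321 331 327 340 319 318 331 327 320 321 322 322 333 330 310 319 330
 331 319]
```

>>> {"op": "play_rows", "data": {
  "rows": [
    [0, 0.12, 0, 0, 0, 0, 4],
    [0, 0.12, 0, 0, 0, 0, 3],
    [0, 0.12, 0, 0, 0, 0, 2],
    [0, 0.12, 0, 0, 0, 0, 1.2],
    [0, 0.12, 0, 0, 0, 0, 0.8],
    [0, 0.12, 0, 0, 0, 0, 0.8],
    [0, 0.12, 0, 0, 0, 0, 0.8]
  ],
  "squeeze": 60
}}

```text
t: 22.65
tcp_pos: [0.4742, 0.3295, 0.1197]
eef_rot: [[-0.455, 0.765, 0.455], [0.538, 0.644, -0.544], [-0.709, -0.003, -0.705]]
ft_force: [-2.5, 2.9, 4.5]
width: 0.158
gripper_force: 58.4
```

Run:
```python
from h import *
o=st()
```

```text
t 22.65 rest xyz [ 0.0424 -0.0031  0.1197] N 0.0546 U 0.1147 F tool [-0.5  0.  -5.9] M [-0.09  0.48  0.04] w 0.158 j [ 54.  21.  95. -44.  81.  28.]
```

>>> {"op": "play_rows", "data": {
  "rows": [
    [-0.5, 0, 0, 0, 0, 0, 0.8],
    [-1.5, 0, 0, 0, 0, 0, 0.8],
    [-3, 0, 0, 0, 0, 0, 0.8],
    [-5, 0, 0, 0, 0, 0, 0.8],
    [-6, 0, 0, 0, 0, 0, 0.8],
    [-6, 0, 0, 0, 0, 0, 0.8]
  ]
}}

```text
t: 23.25
tcp_pos: [0.5023, 0.296, 0.1631]
eef_rot: [[-0.453, 0.767, 0.454], [0.54, 0.642, -0.545], [-0.709, -0.002, -0.705]]
ft_force: [0.2, 0.0, -0.8]
width: 0.156
gripper_force: 58.4
```

Run:
```python
from h import *
o=st()
go((.47,.20,.30),RV,o)
go((.655,.0643,.27),down(129.9),o)
```

```text
t 23.25 rest xyz [-0.0014 -0.0032  0.1631] N 0.1163 U 0.1144 F tool [0.5 0.2 0.7] M [0.01 0.4  0.02] w 0.156 j [ 50.  16.  96. -45.  81.  22.]
shift [-13.43  -8.66  -5.89] rot [-0.0015  0.7887  0.0011] rows>= 5.3
shift [-27.01  -3.18  12.03] rot [-0.0015  0.7887  0.0011] rows>= 5.9
```

>>> {"op": "play_rows", "data": {
  "rows": [
    [-13.4, -8.7, -5.9, 0, 0.789, 0, 0.8],
    [-13.4, -8.7, -5.9, 0, 0.789, 0, 0.8],
    [-13.4, -8.7, -5.9, 0, 0.789, 0, 0.8],
    [-13.4, -8.7, -5.9, 0, 0.789, 0, 0.8],
    [-13.4, -8.7, -5.9, 0, 0.789, 0, 0.8],
    [-13.4, -8.7, -5.9, 0, 0.789, 0, 0.8],
    [-13.4, -8.7, -5.9, 0, 0.789, 0, 0.8],
    [-13.4, -8.7, -5.9, 0, 0.789, 0, 0.8],
    [-13.4, -8.7, -5.9, 0, 0.789, 0, 0.8],
    [-13.4, -8.7, -5.9, 0, 0.789, 0, 0.8],
    [-13.4, -8.7, -5.9, 0, 0.789, 0, 0.8]
  ]
}}

```text
t: 24.35
tcp_pos: [0.4684, 0.2016, 0.2986]
eef_rot: [[-0.644, 0.765, -0.003], [0.765, 0.644, -0.003], [0.0, -0.004, -1.0]]
ft_force: [0.5, 0.2, 0.7]
width: 0.158
gripper_force: 58.5
```

Run:
```python
from h import *
import pickle
o=st();print(o["tcp_pos"],o["eef_rot"].round(3))
c=cam("wrist");pickle.dump(c,open("w12.pkl","wb"));im=c["image"].astype(int)
Rt=o["eef_rot"];W=lambda v:o["tcp_pos"]+Rt@np.array(v)
print("pred px z=.02,.105,.14",proj(c,[W((-.0017,-.0004,z)) for z in(.02,.105,.14)]).round(1))
m=(im.max(2)-im.min(2)<30).astype(np.uint8)*255   # low-saturation steel
p=proj(c,[W((-.0017,-.0004,.125))])[0];x,y=int(p[0]),int(p[1])
for r in range(y-30,y+40,5): print(r,[int(v) for v in np.where(m[r,x-25:x+25])[0]+x-25], )
```

```text
t 24.35 rest xyz [-0.0521  0.0834  0.2986] N 0.2479 U 0.1743 F tool [-0.2  0.5 -0.7] M [ 0.   -0.02  0.  ] w 0.158 j [ 18.  -7.  95.  -0.  92. -23.]
[0.46844191 0.20159322 0.29855333] [[-0.644  0.765 -0.003]
 [ 0.765  0.644 -0.003]
 [ 0.    -0.004 -1.   ]]
pred px z=.02,.105,.14 [[320.9 312.5]
 [320.9 247.9]
 [320.9 232.2]]
208 []
213 []
218 []
223 []
228 [318, 319, 320, 321, 322, 323]
233 [318, 319, 320, 321, 322, 323, 324]
238 []
243 []
248 []
253 []
258 []
263 []
268 []
273 []
```

Run:
```python
from h import *
import pickle
c=pickle.load(open("w12.pkl","rb"));im=c["image"].astype(int);o=bot.get_obs();Rt=o["eef_rot"]
for r in range(216,256,2): print(r,[ "%d/%d"%(im[r,x].sum(),im[r,x].max()-im[r,x].min()) for x in range(310,334,2)])
s=Rt.T@(c["o"]-o["tcp_pos"])
for z in(.14,):
  for y in(226,228,230,232): d=Rt.T@ray(c,[(320.8,y)])[0];print(y,(s+d*((z-s[2])/d[2])).round(4))
for n in("top","scene"):
  q=cam(n);pickle.dump(q,open(n+"12.pkl","wb"));print(n,proj(q,[o["tcp_pos"]+Rt@np.array((-.0017,-.0004,z)) for z in(.03,.105,.14)]).round(1))
```

```text
216 ['390/74', '401/71', '396/72', '399/70', '379/71', '382/70', '375/68', '379/66', '382/70', '382/70', '384/68', '380/66']
218 ['406/71', '396/73', '409/70', '392/68', '390/71', '360/72', '370/68', '365/71', '391/67', '388/68', '394/67', '385/69']
220 ['404/72', '397/69', '399/73', '385/70', '372/71', '368/69', '377/68', '380/69', '376/67', '392/66', '380/71', '379/69']
222 ['406/71', '394/73', '387/67', '373/69', '382/68', '381/67', '374/71', '388/67', '383/66', '385/71', '385/69', '398/71']
224 ['396/72', '391/71', '376/68', '376/65', '375/71', '393/68', '394/66', '385/70', '384/72', '382/71', '379/69', '384/73']
226 ['396/70', '380/72', '370/70', '382/69', '355/44', '427/2', '473/5', '410/51', '386/70', '396/70', '397/70', '390/73']
228 ['386/67', '368/71', '370/73', '387/71', '344/14', '435/3', '481/4', '406/34', '394/69', '400/70', '406/72', '393/72']
230 ['376/68', '373/68', '383/68', '387/70', '350/12', '437/1', '471/5', '409/25', '379/76', '407/71', '405/70', '402/71']
232 ['376/67', '384/68', '387/70', '395/68', '360/13', '436/1', '478/3', '411/21', '397/70', '403/71', '40
[... 913 characters left out ...]
6', '456/57', '444/59', '458/58', '428/55', '436/53', '441/55', '451/57', '456/54', '451/55', '402/58']
250 ['378/50', '450/58', '447/57', '454/58', '453/57', '435/54', '435/56', '442/53', '446/57', '445/58', '442/58', '422/56']
252 ['370/53', '455/58', '449/55', '458/55', '445/54', '438/55', '427/58', '448/53', '442/58', '446/56', '439/56', '429/60']
254 ['384/53', '453/57', '449/55', '449/58', '453/56', '442/56', '437/53', '438/57', '445/58', '448/56', '447/55', '448/54']
226 [ 0.0036 -0.0005  0.14  ]
228 [ 0.002  -0.0005  0.14  ]
230 [ 0.0003 -0.0005  0.14  ]
232 [-0.0013 -0.0005  0.14  ]
top [[211.3 274. ]
 [223.2 278.4]
 [228.1 280.2]]
scene [[397.5 143.7]
 [392.8 167.2]
 [390.8 177.3]]
```

Run:
```python
from h import *
go((.628,.042,.25),down(129.9))
```

```text
shift [-22.43   1.96   4.87] rot [-0.0037 -0.0001  0.003 ] rows>= 4.6
```

>>> {"op": "play_rows", "data": {
  "rows": [
    [-22.4, 2, 4.9, -0.004, 0, 0.003, 0.8],
    [-22.4, 2, 4.9, -0.004, 0, 0.003, 0.8],
    [-22.4, 2, 4.9, -0.004, 0, 0.003, 0.8],
    [-22.4, 2, 4.9, -0.004, 0, 0.003, 0.8],
    [-22.4, 2, 4.9, -0.004, 0, 0.003, 0.8],
    [-22.4, 2, 4.9, -0.004, 0, 0.003, 0.8],
    [-22.4, 2, 4.9, -0.004, 0, 0.003, 0.8],
    [-22.4, 2, 4.9, -0.004, 0, 0.003, 0.8],
    [-22.4, 2, 4.9, -0.004, 0, 0.003, 0.8]
  ]
}}

```text
t: 25.4
tcp_pos: [0.6279, 0.0431, 0.2505]
eef_rot: [[-0.642, 0.767, 0.001], [0.767, 0.642, 0.001], [-0.0, 0.001, -1.0]]
ft_force: [-0.3, 0.7, -0.8]
width: 0.159
gripper_force: 58.6
```

Run:
```python
from h import *
import pickle
o=st();print(o["tcp_pos"])
c=cam("wrist");pickle.dump(c,open("w13.pkl","wb"));g=c["image"].sum(2).astype(int)
for n,P in(("a",(.6452,.0862,.04)),("b",(.6648,.0424,.04)),("spindle",(.655,.0643,.084))):
    p=proj(c,[P])[0];print(n,p.round(1))
    x,y=int(p[0]),int(p[1]);
    if n!="spindle":
        w=g[y-18:y+19,x-18:x+19];m=((w<np.median(w)*.5)*255).astype(np.uint8)
        for k in cv2.findContours(m,0,1)[0]:
            if cv2.contourArea(k)>10: 
                e=cv2.minAreaRect(k);px=np.array(e[0])+[x-18,y-18];print(" blob",cv2.contourArea(k),px.round(1),np.round(e[1],1),onz(c,[px],.04).round(4))
        print(w[::3,::3])
```

```text
t 25.4 rest xyz [-0.2759  0.0627  0.2505] N 0.3723 U -0.018 F tool [0.7 0.2 0.8] M [-0.03  0.03 -0.  ] w 0.159 j [ -1.  12.  80.   0.  88. -41.]
[0.62793391 0.0431129  0.25051478]
a [364.3 185.5]
 blob 34.5 [363.5 185. ] [6. 7.] [[0.6443 0.0861 0.04  ]]
[[417 420 424 433 422 424 416 415 427 418 427 414 425]
 [427 421 430 424 441 432 418 424 431 422 410 418 422]
 [425 409 413 426 424 427 428 423 418 423 433 418 423]
 [423 429 428 419 420 428 422 419 426 420 422 415 424]
 [426 418 420 425 429 436 436 421 410 415 424 423 418]
 [436 433 422 432 432 262 152 227 417 426 415 421 425]
 [428 419 423 421 425 145 165 149 327 421 422 418 417]
 [422 418 425 429 433 216 181 227 382 432 422 432 426]
 [433 417 422 421 415 435 398 402 421 406 423 423 417]
 [423 413 419 417 421 427 418 427 423 417 420 431 409]
 [425 417 410 412 421 424 429 431 413 409 424 419 412]
 [425 417 421 418 417 426 421 422 415 422 409 417 411]
 [419 423 409 446 473 473 417 418 412 424 418 414 410]]
b [349.2 232.1]
 blob 28.5 [348.5 230.5] [5. 7.] [[0.6632 0.0431 0.04  ]]
[[417 423 431 422 359 257 314 357 396 582 613 620 548]
 [419 413 419 428 253 264 289 306 581 583 589 585 596]
 [425 419 422 304 273 256 254 467 581 577 572 583 587]
 [433 421 437 253 275 277 248 490 573 572 563 564 579]
 [426 431 286 254 260 272 281 357 562 559 573 557 573]
 [427 308 241 263 286 186 161 146 534 569 570 565 554]
 [351 258 255 266 259 155 166 219 361 444 452 432 399]
 [312 263 264 255 264 241 300 282 413 415 411 409 414]
 [402 252 268 254 262 252 416 415 415 420 422 423 415]
 [425 261 242 262 248 361 432 423 421 422 421 421 420]
 [437 432 426 317 383 419 415 425 428 430 417 420 429]
 [449 419 412 404 410 416 429 426 416 415 410 407 415]
 [426 423 415 418 424 419 418 410 421 421 416 421 420]]
spindle [361.6 222. ]
```

Run:
```python
from h import *
go((.6458,.0857,.25),down(129.9))
```

```text
shift [2.12 4.11 0.05] rot [0.0013 0.0003 0.0005] rows>= 0.9
```

>>> {"op": "play_rows", "data": {
  "rows": [
    [2.1, 4.1, 0, 0, 0, 0, 0.8],
    [2.1, 4.1, 0, 0, 0, 0, 0.8],
    [2.1, 4.1, 0, 0, 0, 0, 0.8],
    [2.1, 4.1, 3, 0, 0, 0, 0.8],
    [2.1, 4.1, 5, 0, 0, 0, 0.8],
    [2.1, 4.1, 5, 0, 0, 0, 0.8],
    [2.1, 4.1, 5, 0, 0, 0, 0.8]
  ]
}}

```text
t: 26.15
tcp_pos: [0.6458, 0.084, 0.2001]
eef_rot: [[-0.641, 0.768, -0.0], [0.768, 0.641, 0.0], [0.0, -0.0, -1.0]]
ft_force: [0.2, -0.5, -0.2]
width: 0.155
gripper_force: 58.8
```

Run:
```python
from h import *
import pickle
o=st();print(o["tcp_pos"])
c=cam("wrist");pickle.dump(c,open("w14.pkl","wb"));g=c["image"].sum(2).astype(int)
p=proj(c,[(.6448,.0861,.04)])[0];t=proj(c,[o["tcp_pos"]+o["eef_rot"]@np.array((.001,-.0005,.14))])[0];print(p,t)
x,y=int(round(p[0])),int(round(p[1]))
print(list(range(x-12,x+13,2)))
for r in range(y-16,y+22,2): print(r,g[r,x-12:x+13:2])
go((.6458,.0857,.2),down(129.9),o)
```

```text
t 26.15 rest xyz [-0.2561  0.0227  0.2001] N 0.3226 U -0.0395 F tool [-0.5 -0.2  0.2] M [-0.   -0.02 -0.02] w 0.155 j [  3.  17.  80.   0.  83. -37.]
[0.64583053 0.08400157 0.20013784]
[322.04554728 220.27590238] [320.74394569 228.90492522]
[310, 312, 314, 316, 318, 320, 322, 324, 326, 328, 330, 332, 334]
204 [419 422 423 425 427 430 413 422 420 429 426 417 417]
206 [424 429 423 423 423 425 429 424 419 419 419 423 416]
208 [415 419 418 417 420 417 416 425 426 418 417 426 417]
210 [410 416 414 419 420 420 433 419 421 433 418 408 416]
212 [416 430 414 421 417 419 422 416 427 418 408 420 408]
214 [422 410 418 418 421 426 390 394 417 420 420 416 412]
216 [425 423 420 429 375 242 162 168 241 418 424 421 423]
218 [416 408 426 416 239 135 172 142 149 292 409 422 414]
220 [423 422 420 417 224 160 161 132 139 254 397 414 409]
222 [418 415 417 432 321 242 188 193 233 255 401 419 410]
224 [421 423 424 430 379 359 357 310 250 339 407 420 415]
226 [417 421 422 415 391 394 450 379 391 423 414 418 414]
228 [405 416 424 412 337 415 453 421 416 419 416 397 408]
230 [420 404 413 417 337 416 467 404 424 421 417 411 406]
232 [321 416 407 414 340 422 450 402 417 416 415 407 404]
234 [237 347 419 426 373 426 441 412 422 428 425 414 424]
236 [254 422 432 431 432 416 418 422 419 422 430 413 412]
238 [258 425 435 426 434 412 408 412 432 429 421 420 403]
240 [304 428 433 427 423 421 407 409 425 419 429 422 418]
shift [0.13 0.11 0.01] rot [-0.0001 -0.0004 -0.0011] rows>= 0.0
```

Run:
```python
from h import *
import pickle
c=pickle.load(open("w14.pkl","rb"));o=bot.get_obs();Rt=o["eef_rot"];s=Rt.T@(c["o"]-o["tcp_pos"])
f=lambda x,y,z:(lambda d:(s+d*((z-s[2])/d[2])).round(4))(Rt.T@ray(c,[(x,y)])[0])
print("recess",f(323,220,.1601),"mouth rows",f(323,215,.1601)[0],f(323,224.7,.1601)[0],"pin rim",f(321,225.3,.14))
```

```text
recess [0.0034 0.0004 0.1601] mouth rows 0.0076 -0.0007 pin rim [ 0.0048 -0.0012  0.14  ]
```

>>> {"op": "play_rows", "data": {
  "rows": [
    [0.13, 0.13, 0, 0, 0, 0, 0.8],
    [0.13, 0.13, 0.5, 0, 0, 0, 0.8],
    [0.13, 0.13, 1.2, 0, 0, 0, 0.8],
    [0.13, 0.13, 1.8, 0, 0, 0, 0.8],
    [0.13, 0.13, 2.2, 0, 0, 0, 0.8],
    [0.13, 0.13, 2.4, 0, 0, 0, 0.8],
    [0.13, 0.13, 2.4, 0, 0, 0, 0.8]
  ],
  "squeeze": 60
}}

```text
t: 26.9
tcp_pos: [0.6461, 0.0862, 0.1751]
eef_rot: [[-0.641, 0.768, -0.001], [0.768, 0.641, 0.0], [0.001, -0.0, -1.0]]
ft_force: [-0.3, 0.5, 0.6]
width: 0.154
gripper_force: 58.8
```

```bash
python3 -c "
from h import *
o=st();print(o['tcp_pos'])"
```

```text
t 26.9 rest xyz [-0.2545  0.0211  0.1751] N 0.3038 U -0.0562 F tool [ 0.5  0.1 -0.6] M [ 0.02 -0.1  -0.  ] w 0.154 j [  3.  18.  81.   0.  81. -37.]
[0.6461226  0.08622122 0.17508869]
```

>>> {"op": "play_rows", "data": {
  "rows": [
    [0, 0, 0.2, 0, 0, 0, 0.8],
    [0, 0, 0.3, 0, 0, 0, 0.8],
    [0, 0, 0.3, 0, 0, 0, 0.8]
  ]
}}

```text
t: 27.2
tcp_pos: [0.6463, 0.0863, 0.1726]
eef_rot: [[-0.641, 0.768, -0.0], [0.768, 0.641, 0.0], [0.0, 0.0, -1.0]]
ft_force: [0.2, -0.3, 0.2]
width: 0.157
gripper_force: 58.8
```

>>> {"op": "play_rows", "data": {
  "rows": [
    [0, 0, 0.1, 0, 0, 0, 0.8],
    [0, 0, 0.2, 0, 0, 0, 0.8],
    [0, 0, 0.2, 0, 0, 0, 0.8]
  ]
}}

```text
t: 27.5
tcp_pos: [0.6463, 0.0862, 0.1706]
eef_rot: [[-0.641, 0.768, -0.0], [0.768, 0.641, 0.0], [0.0, 0.0, -1.0]]
ft_force: [0.2, 0.2, -1.3]
width: 0.155
gripper_force: 58.8
```

>>> {"op": "play_rows", "data": {
  "rows": [
    [0, 0, 0.1, 0, 0, 0, 0.8],
    [0, 0, 0.1, 0, 0, 0, 0.8]
  ]
}}

```text
t: 27.7
tcp_pos: [0.6463, 0.0863, 0.1696]
eef_rot: [[-0.641, 0.768, 0.0], [0.768, 0.641, 0.001], [0.0, 0.0, -1.0]]
ft_force: [-0.6, -0.2, -0.2]
width: 0.154
gripper_force: 58.8
```

>>> {"op": "play_rows", "data": {
  "rows": [
    [0, 0, 0.1, 0, 0, 0, 0.8],
    [0, 0, 0.1, 0, 0, 0, 0.8]
  ]
}}

```text
t: 27.9
tcp_pos: [0.6465, 0.0863, 0.1689]
eef_rot: [[-0.641, 0.768, 0.0], [0.768, 0.641, 0.0], [0.0, 0.001, -1.0]]
ft_force: [-0.8, 0.4, 1.1]
width: 0.153
gripper_force: 59.0
```

>>> {"op": "play_rows", "data": {
  "rows": [
    [0, 0, 0.1, 0, 0, 0, 0.8],
    [0, 0, 0.1, 0, 0, 0, 0.8]
  ]
}}

```text
t: 28.1
tcp_pos: [0.6467, 0.0863, 0.1687]
eef_rot: [[-0.641, 0.768, 0.001], [0.768, 0.641, 0.001], [-0.0, 0.001, -1.0]]
ft_force: [-1.0, -0.5, 5.1]
width: 0.154
gripper_force: 59.8
```

>>> {"op": "play_rows", "data": {
  "rows": [
    [0, 0, 0.1, 0, 0, 0, 0.8],
    [0, 0, 0.1, 0, 0, 0, 0.8]
  ]
}}

```text
t: 28.3
tcp_pos: [0.6469, 0.0863, 0.1685]
eef_rot: [[-0.641, 0.768, 0.002], [0.768, 0.641, 0.001], [-0.001, 0.002, -1.0]]
ft_force: [-2.6, -0.5, 10.2]
width: 0.151
gripper_force: 60.3
```

Rigid: 0.2 mm travel per mm commanded, force up to 10 N, with the tip at floor depth. So recess_a is the stud, and I'll go to recess_b.

>>> {"op": "play_rows", "data": {
  "rows": [
    [0, 0, -0.5, 0, 0, 0, 0.8],
    [0, 0, -2, 0, 0, 0, 0.8],
    [0, 0, -5, 0, 0, 0, 0.8],
    [0, 0, -8, 0, 0, 0, 0.8],
    [0, 0, -8, 0, 0, 0, 0.8],
    [0, 0, -8, 0, 0, 0, 0.8]
  ]
}}

```text
t: 28.9
tcp_pos: [0.6471, 0.0863, 0.2487]
eef_rot: [[-0.641, 0.768, 0.003], [0.768, 0.641, 0.001], [-0.001, 0.003, -1.0]]
ft_force: [-0.5, -0.4, -0.9]
width: 0.155
gripper_force: 58.8
```

Run:
```python
from h import *
o=st();print(o["tcp_pos"]);go((.6658,.0426,.2445),down(129.9),o);go((.6658,.0426,.2),down(129.9),o)
```

```text
t 28.9 rest xyz [-0.2551  0.0202  0.2487] N 0.3563 U -0.0045 F tool [ 0.  -0.6  0.9] M [ 0.01 -0.01 -0.03] w 0.155 j [  3.  15.  76.   0.  88. -37.]
[0.64712651 0.08630348 0.24871593]
shift [-4.55 -1.37  0.42] rot [ 0.0029  0.0014 -0.0009] rows>= 1.0
shift [-4.54 -1.38  4.87] rot [ 0.0029  0.0014 -0.0009] rows>= 1.4
```

>>> {"op": "play_rows", "data": {
  "rows": [
    [-4.5, -1.4, 0, 0.003, 0.0015, 0, 0.8],
    [-4.5, -1.4, 0, 0.003, 0.0015, 0, 0.8],
    [-4.5, -1.4, 0, 0.003, 0.0015, 0, 0.8],
    [-4.5, -1.4, 0.5, 0.003, 0.0015, 0, 0.8],
    [-4.5, -1.4, 3, 0.003, 0.0015, 0, 0.8],
    [-4.5, -1.4, 4.9, 0.003, 0.0015, 0, 0.8],
    [-4.5, -1.4, 4.9, 0.003, 0.0015, 0, 0.8],
    [-4.5, -1.4, 4.9, 0.003, 0.0015, 0, 0.8]
  ]
}}

```text
t: 29.7
tcp_pos: [0.6638, 0.0435, 0.1971]
eef_rot: [[-0.641, 0.767, -0.005], [0.767, 0.641, -0.0], [0.003, -0.004, -1.0]]
ft_force: [0.1, -0.8, -0.7]
width: 0.156
gripper_force: 58.9
```

Run:
```python
from h import *
import pickle
o=st();print(o["tcp_pos"])
c=cam("wrist");pickle.dump(c,open("w15.pkl","wb"));g=c["image"].sum(2).astype(int)
Rt=o["eef_rot"];s=Rt.T@(c["o"]-o["tcp_pos"])
f=lambda x,y,z:(lambda d:(s+d*((z-s[2])/d[2])).round(4))(Rt.T@ray(c,[(x,y)])[0])
p=proj(c,[(.664,.0428,.04)])[0];print(p)
x,y=int(round(p[0])),int(round(p[1]));print(list(range(x-12,x+13,2)))
for r in range(y-10,y+20,2): print(r,g[r,x-12:x+13:2])
print(f(323,220,o["tcp_pos"][2]-.04))
go((.6658,.0426,.2),down(129.9),o)
```

```text
t 29.7 rest xyz [-0.2987  0.0349  0.1971] N 0.3506 U -0.0718 F tool [-0.7 -0.4  0.7] M [-0.01 -0.02 -0.04] w 0.156 j [ -1.  19.  77.  -0.  84. -41.]
[0.66379511 0.04345521 0.19714683]
[321.7529638  225.15202424]
[310, 312, 314, 316, 318, 320, 322, 324, 326, 328, 330, 332, 334]
215 [288 264 267 262 249 484 569 561 567 566 569 566 563]
217 [265 280 264 262 252 348 560 568 552 568 564 571 557]
219 [257 271 259 264 255 259 518 569 559 559 564 572 566]
221 [259 262 265 275 270 213 278 545 570 560 556 559 568]
223 [262 279 284 259 180 135 129 191 431 563 551 551 558]
225 [259 261 272 250 182 254 248 149 135 314 442 447 455]
227 [263 271 266 251 288 318 297 230 212 258 423 413 424]
229 [270 264 266 258 297 314 428 298 271 330 415 417 425]
231 [269 269 270 258 325 428 458 343 359 405 423 427 421]
233 [254 258 254 255 333 427 449 419 403 418 418 423 420]
235 [262 414 421 422 423 417 426 414 428 420 435 418 425]
237 [274 425 437 430 419 422 410 414 426 419 436 419 422]
239 [286 429 444 433 436 411 419 413 430 425 432 419 425]
241 [296 432 441 436 432 422 407 422 429 420 432 433 417]
243 [310 429 437 434 430 414 410 424 423 430 428 433 419]
[0.0033 0.0013 0.1571]
shift [-0.19  0.1  -0.29] rot [-0.0038 -0.003  -0.    ] rows>= 0.1
```

>>> {"op": "play_rows", "data": {
  "rows": [
    [-0.21, 0.11, -0.3, -0.0038, -0.003, 0, 0.8],
    [-0.21, 0.11, -0.3, -0.0038, -0.003, 0, 0.8],
    [-0.21, 0.11, -0.3, -0.0038, -0.003, 0, 0.8]
  ]
}}

```text
t: 30.05
tcp_pos: [0.6673, 0.0418, 0.202]
eef_rot: [[-0.641, 0.768, 0.004], [0.768, 0.641, -0.0], [-0.003, 0.003, -1.0]]
ft_force: [-0.5, -0.6, -0.2]
width: 0.159
gripper_force: 58.9
```

Run:
```python
from h import *
import pickle
o=st();print(o["tcp_pos"],o["eef_rot"].round(4).tolist())
c=cam("wrist");pickle.dump(c,open("w16.pkl","wb"));g=c["image"].sum(2).astype(int)
print(list(range(310,336,2)))
for r in range(211,240,2): print(r,g[r,310:336:2])
go((.6658,.0426,.2),down(129.9),o)
```

```text
t 30.05 rest xyz [-0.3022  0.0333  0.202 ] N 0.3565 U -0.0708 F tool [-0.1 -0.8  0.2] M [0.04 0.01 0.03] w 0.159 j [ -1.  19.  77.  -0.  84. -41.]
[0.66730174 0.04181891 0.20202453] [[-0.6408, 0.7677, 0.0037], [0.7677, 0.6408, -0.0002], [-0.0025, 0.0028, -1.0]]
[310, 312, 314, 316, 318, 320, 322, 324, 326, 328, 330, 332, 334]
211 [272 276 262 262 443 571 566 564 569 570 564 560 566]
213 [264 272 274 271 267 533 563 564 557 559 563 559 564]
215 [266 279 262 195 149 206 446 559 560 558 559 573 519]
217 [269 278 221 145 141 123 145 329 439 451 471 445 412]
219 [255 264 240 146 153 187 161 218 359 433 419 411 406]
221 [269 253 247 238 178 203 220 244 364 434 421 412 413]
223 [257 268 252 236 244 291 279 318 428 416 425 415 422]
225 [257 261 273 256 242 312 421 398 430 419 416 418 424]
227 [270 255 260 254 295 419 457 424 413 417 409 423 420]
229 [258 270 258 278 333 412 458 402 418 427 419 422 417]
231 [263 247 277 420 352 424 457 408 421 426 412 424 405]
233 [253 259 410 421 346 422 448 419 427 423 421 420 411]
235 [258 403 432 428 423 424 426 417 424 421 433 418 416]
237 [261 425 435 427 431 417 415 422 430 428 428 413 414]
239 [270 422 432 439 421 423 408 430 431 427 434 425 411]
shift [ 0.16 -0.07  0.2 ] rot [ 0.0028  0.0025 -0.0009] rows>= 0.1
```

>>> {"op": "play_rows", "data": {
  "rows": [
    [0, 0, 0, 0, 0, 0, 0.8],
    [0, 0, 0, 0, 0, 0, 0.8],
    [0, 0, 0, 0, 0, 0, 0.8],
    [0, 0, 0, 0, 0, 0, 0.8]
  ]
}}

```text
t: 30.5
tcp_pos: [0.6666, 0.0418, 0.2006]
eef_rot: [[-0.641, 0.768, 0.002], [0.768, 0.641, -0.0], [-0.001, 0.001, -1.0]]
ft_force: [0.1, -0.7, 0.3]
width: 0.157
gripper_force: 58.9
```

Run:
```python
from h import *
o=st();print(o["tcp_pos"],o["eef_rot"].round(4).tolist())
c=cam("wrist");g=c["image"].sum(2).astype(int)
print(list(range(310,336,2)))
for r in range(213,236,2): print(r,g[r,310:336:2])
go((.6658,.0426,.2),down(129.9),o)
```

```text
t 30.5 rest xyz [-0.3017  0.0338  0.2006] N 0.3552 U -0.0715 F tool [-0.6 -0.4 -0.3] M [ 0.03 -0.04 -0.  ] w 0.157 j [ -1.  19.  77.  -0.  84. -41.]
[0.66661375 0.0418299  0.20059043] [[-0.6408, 0.7677, 0.0015], [0.7677, 0.6408, -0.0001], [-0.0011, 0.0011, -1.0]]
[310, 312, 314, 316, 318, 320, 322, 324, 326, 328, 330, 332, 334]
213 [262 272 273 271 265 518 573 558 560 569 566 559 567]
215 [261 252 265 257 247 308 538 566 557 556 562 567 563]
217 [262 260 260 205 152 140 203 441 559 538 554 561 518]
219 [270 278 246 160 153 139 137 137 317 436 433 441 410]
221 [270 260 258 208 154 150 160 194 295 420 429 424 425]
223 [254 255 272 252 229 308 256 227 329 411 417 428 415]
225 [230 258 262 243 250 296 323 306 388 416 430 419 420]
227 [256 275 257 255 298 412 458 412 419 422 425 412 419]
229 [262 257 265 264 303 424 465 402 422 413 420 412 425]
231 [255 264 271 275 346 420 460 405 421 420 415 421 417]
233 [264 247 260 414 357 426 460 406 428 418 424 418 423]
235 [259 407 421 445 420 422 416 427 428 434 430 419 415]
shift [ 0.11 -0.01  0.06] rot [ 0.0011  0.0011 -0.0009] rows>= 0.0
```

>>> {"op": "play_rows", "data": {
  "rows": [
    [0.11, -0.04, 0, 0, 0, 0, 0.8],
    [0.11, -0.04, 0.5, 0, 0, 0, 0.8],
    [0.11, -0.04, 1, 0, 0, 0, 0.8],
    [0.11, -0.04, 1.4, 0, 0, 0, 0.8],
    [0.11, -0.04, 1.4, 0, 0, 0, 0.8],
    [0.11, -0.04, 1.4, 0, 0, 0, 0.8],
    [0.11, -0.04, 1.8, 0, 0, 0, 0.8],
    [0.11, -0.04, 2.2, 0, 0, 0, 0.8],
    [0.11, -0.04, 2.5, 0, 0, 0, 0.8],
    [0.11, -0.04, 2.5, 0, 0, 0, 0.8]
  ]
}}

```text
t: 31.55
tcp_pos: [0.6654, 0.0424, 0.1748]
eef_rot: [[-0.641, 0.768, 0.001], [0.768, 0.641, -0.0], [-0.001, 0.0, -1.0]]
ft_force: [0.3, 0.0, -0.1]
width: 0.156
gripper_force: 58.8
```

```bash
python3 -c "
from h import *
o=st();print(o['tcp_pos'])"
```

```text
t 31.55 rest xyz [-0.3005  0.0344  0.1748] N 0.3361 U -0.0889 F tool [-0.2  0.3  0.1] M [-0.03 -0.1   0.03] w 0.156 j [ -1.  20.  79.  -0.  81. -41.]
[0.66536318 0.0423728  0.17482141]
```

>>> {"op": "play_rows", "data": {
  "rows": [
    [0, 0, 0.2, 0, 0, 0, 0.8],
    [0, 0, 0.4, 0, 0, 0, 0.8],
    [0, 0, 0.6, 0, 0, 0, 0.8],
    [0, 0, 0.6, 0, 0, 0, 0.8]
  ]
}}

```text
t: 31.95
tcp_pos: [0.6655, 0.0424, 0.1693]
eef_rot: [[-0.641, 0.768, 0.001], [0.768, 0.641, -0.0], [-0.001, 0.001, -1.0]]
ft_force: [-0.0, -0.6, -0.8]
width: 0.159
gripper_force: 58.8
```

>>> {"op": "play_rows", "data": {
  "rows": [
    [0, 0, 0.1, 0, 0, 0, 0.8],
    [0, 0, 0.2, 0, 0, 0, 0.8],
    [0, 0, 0.2, 0, 0, 0, 0.8]
  ]
}}

```text
t: 32.25
tcp_pos: [0.6658, 0.0424, 0.1679]
eef_rot: [[-0.641, 0.768, 0.002], [0.768, 0.641, -0.0], [-0.001, 0.001, -1.0]]
ft_force: [-0.6, -0.8, 1.7]
width: 0.152
gripper_force: 59.1
```

>>> {"op": "play_rows", "data": {
  "rows": [
    [0, 0, 0.1, 0, 0, 0, 0.8],
    [0, 0, 0.2, 0, 0, 0, 0.8],
    [0, 0, 0.2, 0, 0, 0, 0.8]
  ]
}}

```text
t: 32.55
tcp_pos: [0.6659, 0.0424, 0.1659]
eef_rot: [[-0.641, 0.768, 0.002], [0.768, 0.641, -0.0], [-0.001, 0.002, -1.0]]
ft_force: [-1.2, -0.2, 2.9]
width: 0.155
gripper_force: 59.2
```

It gives, so this is the button. I'll push to the bottom.

>>> {"op": "play_rows", "data": {
  "rows": [
    [0, 0, 0.1, 0, 0, 0, 0.8],
    [0, 0, 0.2, 0, 0, 0, 0.8],
    [0, 0, 0.2, 0, 0, 0, 0.8]
  ]
}}

```text
t: 32.85
tcp_pos: [0.6661, 0.0424, 0.1648]
eef_rot: [[-0.641, 0.768, 0.003], [0.768, 0.641, -0.0], [-0.002, 0.002, -1.0]]
ft_force: [-2.0, 0.0, 7.8]
width: 0.156
gripper_force: 60.1
```

>>> {"op": "play_rows", "data": {
  "rows": [
    [0, 0, 0.1, 0, 0, 0, 0.8],
    [0, 0, 0.1, 0, 0, 0, 0.8]
  ]
}}

```text
t: 33.05
tcp_pos: [0.6664, 0.0423, 0.1647]
eef_rot: [[-0.641, 0.768, 0.004], [0.768, 0.641, -0.0], [-0.003, 0.003, -1.0]]
ft_force: [-3.7, -0.6, 12.8]
width: 0.156
gripper_force: 60.6
```

>>> {"op": "play_rows", "data": {
  "rows": [
    [0, 0, 0, 0, 0, 0, 0.8],
    [0, 0, 0, 0, 0, 0, 0.8],
    [0, 0, -1, 0, 0, 0, 0.8],
    [0, 0, -3, 0, 0, 0, 0.8],
    [0, 0, -6, 0, 0, 0, 0.8],
    [0, 0, -10, 0, 0, 0, 0.8],
    [0, 0, -13.5, 0, 0, 0, 0.8],
    [0, 0, -13.5, 0, 0, 0, 0.8],
    [0, 0, -13.5, 0, 0, 0, 0.8]
  ]
}}

```text
t: 33.95
tcp_pos: [0.666, 0.0424, 0.2988]
eef_rot: [[-0.641, 0.768, 0.004], [0.768, 0.641, -0.0], [-0.003, 0.003, -1.0]]
ft_force: [-0.2, 0.3, -0.6]
width: 0.156
gripper_force: 58.9
```

Run:
```python
from h import *
o=st();print(o["tcp_pos"]);go((.47,.20,.30),RV,o)
```

```text
t 33.95 rest xyz [-0.3009  0.0339  0.2988] N 0.4241 U -0.0015 F tool [0.4 0.  0.6] M [ 0.02 -0.03  0.04] w 0.156 j [ -1.  17.  69.  -0.  93. -41.]
[0.66602577 0.04243099 0.2988157 ]
shift [24.66 -4.95 -0.2 ] rot [ 0.0029  0.0026 -0.0009] rows>= 5.0
```

>>> {"op": "play_rows", "data": {
  "rows": [
    [24.7, -5, -0.2, 0.002, 0.002, 0, 0.8],
    [24.7, -5, -0.2, 0.002, 0.002, 0, 0.8],
    [24.7, -5, -0.2, 0.002, 0.002, 0, 0.8],
    [24.7, -5, -0.2, 0.002, 0.002, 0, 0.8],
    [24.7, -5, -0.2, 0.002, 0.002, 0, 0.8],
    [24.7, -5, -0.2, 0.002, 0.002, 0, 0.8],
    [24.7, -5, -0.2, 0.002, 0.002, 0, 0.8],
    [24.7, -5, -0.2, 0.002, 0.002, 0, 0.8],
    [24.7, -5, -0.2, 0.002, 0.002, 0, 0.8]
  ]
}}

```text
t: 34.85
tcp_pos: [0.4694, 0.1991, 0.2985]
eef_rot: [[-0.64, 0.769, -0.002], [0.769, 0.64, -0.001], [0.001, -0.002, -1.0]]
ft_force: [1.0, 0.4, 0.2]
width: 0.155
gripper_force: 58.9
```

Run:
```python
from h import *
o=st();print(o["tcp_pos"])
# grasp rotation as recorded
RG=np.array([[-.454,.766,.455],[.539,.643,-.5445],[-.709,-.0025,-.705]]);u,_,v=np.linalg.svd(RG);RG=u@v
G=np.array([.5023,.296,.1631])   # lifted 6 cm
go(G+.008*U,RG,o)
```

```text
t 34.85 rest xyz [-0.0546  0.0842  0.2985] N 0.2496 U 0.1725 F tool [-0.3  1.  -0.2] M [-0.    0.02  0.02] w 0.155 j [ 17.  -7.  95.   0.  92. -23.]
[0.46939339 0.19913367 0.29846401]
shift [ 5.89  8.75 12.96] rot [-0.0016 -0.7896 -0.0039] rows>= 5.3
```

>>> {"op": "play_rows", "data": {
  "rows": [
    [0, 0, 0, 0, -0.79, -0.004, 0.8],
    [0, 0, 0, 0, -0.79, -0.004, 0.8],
    [0, 0, 0, 0, -0.79, -0.004, 0.8],
    [0, 0, 0, 0, -0.79, -0.004, 0.8],
    [0, 0, 0, 0, -0.79, -0.004, 0.8],
    [0, 0, 0, 0, -0.79, -0.004, 0.8],
    [0, 0, 0, 0, -0.79, -0.004, 0.8],
    [5.9, 8.8, 0, 0, -0.79, -0.004, 0.8],
    [5.9, 8.8, 0, 0, -0.79, -0.004, 0.8],
    [5.9, 8.8, 0, 0, -0.79, -0.004, 0.8],
    [5.9, 8.8, 4, 0, -0.79, -0.004, 0.8],
    [5.9, 8.8, 8, 0, -0.79, -0.004, 0.8],
    [5.9, 8.8, 11, 0, -0.79, -0.004, 0.8],
    [5.9, 8.8, 13, 0, -0.79, -0.004, 0.8],
    [5.9, 8.8, 13, 0, -0.79, -0.004, 0.8],
    [5.9, 8.8, 13, 0, -0.79, -0.004, 0.8],
    [5.9, 8.8, 13, 0, -0.79, -0.004, 0.8]
  ]
}}

```text
t: 36.55
tcp_pos: [0.4996, 0.3025, 0.1719]
eef_rot: [[-0.452, 0.766, 0.457], [0.54, 0.643, -0.543], [-0.709, 0.001, -0.705]]
ft_force: [1.0, -0.1, -0.4]
width: 0.152
gripper_force: 59.0
```

Run:
```python
from h import *
o=st();print(o["tcp_pos"])
RG=np.array([[-.454,.766,.455],[.539,.643,-.5445],[-.709,-.0025,-.705]]);u,_,v=np.linalg.svd(RG);RG=u@v
G=np.array([.5023,.296,.1631])
go(G+.008*U,RG,o); go(np.array([.4742,.3295,.1197])+.008*U,RG,o); go(np.array([.4742,.3295,.1197]),RG,o)
```

```text
t 36.55 rest xyz [ 0.0053 -0.0053  0.1719] N 0.1178 U 0.1253 F tool [-0.2  0.6  0.8] M [ 0.01  0.4  -0.04] w 0.152 j [ 50.  16.  95. -45.  82.  22.]
[0.49962082 0.3024733  0.17187498]
shift [ 0.15 -0.21  0.29] rot [ 0.003   0.0002 -0.0023] rows>= 0.1
shift [ 6.31 -0.21  0.25] rot [ 0.003   0.0002 -0.0023] rows>= 1.3
shift [ 6.31 -0.22  1.05] rot [ 0.003   0.0002 -0.0023] rows>= 1.3
```

Correct first, then lower most of the way (4.3 cm) and settle.

>>> {"op": "play_rows", "data": {
  "rows": [
    [0.2, -0.2, 0.25, 0.003, 0, -0.002, 0.8],
    [0.2, -0.2, 0.25, 0.003, 0, -0.002, 0.8],
    [2, -0.2, 0.25, 0.003, 0, -0.002, 0.8],
    [4, -0.2, 0.25, 0.003, 0, -0.002, 0.8],
    [4, -0.2, 0.25, 0.003, 0, -0.002, 0.8],
    [4, -0.2, 0.25, 0.003, 0, -0.002, 0.8],
    [4, -0.2, 0.25, 0.003, 0, -0.002, 0.8]
  ]
}}

```text
t: 37.25
tcp_pos: [0.48, 0.3208, 0.1395]
eef_rot: [[-0.456, 0.766, 0.454], [0.537, 0.643, -0.546], [-0.71, -0.005, -0.704]]
ft_force: [0.4, -0.2, 0.6]
width: 0.156
gripper_force: 59.0
```

Run:
```python
from h import *
o=st();print(o["tcp_pos"])
RG=np.array([[-.454,.766,.455],[.539,.643,-.5445],[-.709,-.0025,-.705]]);u,_,v=np.linalg.svd(RG);RG=u@v
go(np.array([.4742,.3295,.1197])+.008*U,RG,o)
```

```text
t 37.25 rest xyz [ 0.032  -0.002   0.1395] N 0.076 U 0.1212 F tool [-0.7  0.1 -0.1] M [0.03 0.37 0.02] w 0.156 j [ 53.  19.  95. -44.  82.  26.]
[0.48001053 0.32080166 0.13947122]
shift [ 2.13  0.12 -0.15] rot [-0.0019  0.0009  0.0027] rows>= 0.4
```

>>> {"op": "play_rows", "data": {
  "rows": [
    [0.4, 0.1, -0.15, -0.002, 0, 0.002, 0.8],
    [0.8, 0.1, -0.15, -0.002, 0, 0.002, 0.8],
    [1.2, 0.1, -0.15, -0.002, 0, 0.002, 0.8],
    [1.6, 0.1, -0.15, -0.002, 0, 0.002, 0.8],
    [1.8, 0.1, -0.15, -0.002, 0, 0.002, 0.8],
    [1.8, 0.1, -0.15, -0.002, 0, 0.002, 0.8]
  ]
}}

```text
t: 37.85
tcp_pos: [0.4715, 0.3317, 0.127]
eef_rot: [[-0.455, 0.766, 0.455], [0.538, 0.643, -0.545], [-0.71, -0.004, -0.704]]
ft_force: [-0.3, -0.0, -0.3]
width: 0.152
gripper_force: 59.0
```

```bash
python3 -c "
from h import *
o=st()"
```

```text
t 37.85 rest xyz [ 0.0459 -0.0024  0.127 ] N 0.0574 U 0.1222 F tool [ 0.3 -0.3  0.1] M [ 0.01  0.41 -0.04] w 0.152 j [ 54.  21.  94. -44.  82.  27.]
```

>>> {"op": "play_rows", "data": {
  "rows": [
    [0.1, 0, 0, 0, 0, 0, 0.8],
    [0.2, 0, 0, 0, 0, 0, 0.8],
    [0.2, 0, 0, 0, 0, 0, 0.8]
  ]
}}

```text
t: 38.15
tcp_pos: [0.4709, 0.3328, 0.126]
eef_rot: [[-0.455, 0.766, 0.455], [0.538, 0.643, -0.545], [-0.71, -0.003, -0.704]]
ft_force: [0.1, 0.2, -0.8]
width: 0.152
gripper_force: 59.0
```

```bash
python3 -c "
from h import *
o=st()"
```

```text
t 38.15 rest xyz [ 0.0471 -0.0027  0.126 ] N 0.0558 U 0.1224 F tool [0.6 0.2 0.5] M [-0.    0.37  0.03] w 0.152 j [ 54.  21.  94. -44.  82.  28.]
```

>>> {"op": "play_rows", "data": {
  "rows": [
    [0.1, 0, 0, 0, 0, 0, 0.8],
    [0.15, 0, 0.2, 0, 0, 0, 0.8],
    [0.15, 0, 0.4, 0, 0, 0, 0.8],
    [0.15, 0, 0.6, 0, 0, 0, 0.8],
    [0.15, 0, 0.6, 0, 0, 0, 0.8]
  ]
}}

```text
t: 38.65
tcp_pos: [0.4733, 0.33, 0.1209]
eef_rot: [[-0.454, 0.766, 0.455], [0.538, 0.643, -0.545], [-0.71, -0.003, -0.704]]
ft_force: [3.5, -2.1, 2.9]
width: 0.153
gripper_force: 58.8
```

```bash
python3 -c "
from h import *
o=st()"
```

```text
t 38.65 rest xyz [ 0.0433 -0.0028  0.1209] N 0.0549 U 0.1161 F tool [-4.7  1.4  0.7] M [-0.32 -0.88 -0.01] w 0.153 j [ 54.  21.  95. -44.  81.  28.]
```

>>> {"op": "play_rows", "data": {
  "rows": [
    [0, 0, 0.1, 0, 0, 0, 0.8],
    [0, 0, 0.2, 0, 0, 0, 0.8],
    [0, 0, 0.2, 0, 0, 0, 0.8]
  ]
}}

```text
t: 38.95
tcp_pos: [0.474, 0.3293, 0.1198]
eef_rot: [[-0.454, 0.766, 0.455], [0.538, 0.643, -0.545], [-0.71, -0.002, -0.704]]
ft_force: [2.1, -1.9, 4.7]
width: 0.158
gripper_force: 59.4
```

```bash
python3 -c "
from h import *
o=st()"
```

```text
t 38.95 rest xyz [ 0.0423 -0.0029  0.1198] N 0.0548 U 0.1147 F tool [-5.3  0.4 -1.3] M [-0.06 -0.99 -0.02] w 0.158 j [ 54.  21.  95. -44.  81.  28.]
```

>>> {"op": "play_rows", "data": {
  "rows": [
    [-0.05, 0, 0.15, 0, 0, 0, 0.8],
    [-0.05, 0, 0.15, 0, 0, 0, 0.8]
  ]
}}

```text
t: 39.15
tcp_pos: [0.4746, 0.3292, 0.1198]
eef_rot: [[-0.454, 0.766, 0.455], [0.539, 0.643, -0.544], [-0.709, -0.001, -0.705]]
ft_force: [-4.9, 2.3, 11.8]
width: 0.155
gripper_force: 60.6
```

```bash
python3 -c "
from h import *
o=st()"
```

```text
t 39.15 rest xyz [ 0.0419 -0.0032  0.1198] N 0.0551 U 0.1143 F tool [ -4.9  -2.2 -11.8] M [ 0.65 -0.75 -0.03] w 0.155 j [ 54.  21.  95. -44.  81.  28.]
```

On the stop (12 N). Relax, open, retreat along the axis.

>>> {"op": "play_rows", "data": {
  "rows": [
    [0, 0, -0.2, 0, 0, 0, 0.8],
    [0, 0, -0.2, 0, 0, 0, 0.8],
    [0, 0, -0.2, 0, 0, 0, 1.8],
    [0, 0, -0.2, 0, 0, 0, 3],
    [0, 0, -0.2, 0, 0, 0, 4.5],
    [0, 0, -0.2, 0, 0, 0, 5],
    [0, 0, -0.2, 0, 0, 0, 5],
    [0, 0, -1.5, 0, 0, 0, 5],
    [0, 0, -4, 0, 0, 0, 5],
    [0, 0, -8, 0, 0, 0, 5],
    [0, 0, -12, 0, 0, 0, 5],
    [0, 0, -12, 0, 0, 0, 5],
    [0, 0, -12, 0, 0, 0, 5]
  ]
}}

```text
t: 40.45
tcp_pos: [0.4198, 0.3951, 0.2045]
eef_rot: [[-0.455, 0.765, 0.456], [0.539, 0.644, -0.542], [-0.709, -0.001, -0.705]]
ft_force: [0.4, -0.1, -1.6]
width: 0.586
gripper_force: 0.0
```

Run:
```python
from h import *
import pickle
o=st()
tip=un(-.0261,.0563,-.0027);end=un(.1339,.0563,-.0027)
c=cam("wrist");im=c["image"].astype(int);p=proj(c,[end-.007*N,un(.1039,.0493,-.0027)]);print(p.round(1))
x=int(p[0][0])
for y in range(int(p[1][1])-4,int(p[0][1])+40,6): print(y,im[y,x-30:x+31:3].sum(1))
T0=pickle.load(open("v0.pkl","rb"))
for n in("top","scene"):
    q=cam(n);d=cv2.absdiff(q["image"],T0[n]["image"]).sum(2)>90;pr=proj(q,[tip,end]);print(n,pr.round(1))
    k=q["image"].astype(int)
    pts=[proj(q,[un(-.0261+s,.0563+.007,-.0027)])[0] for s in(.06,.075,.09,.12,.135,.15)]
    print([ (k[int(round(b)),int(round(a))].tolist(),T0[n]["image"][int(round(b)),int(round(a))].tolist()) for a,b in pts])
    if n=="top":
        m=cv2.inRange(cv2.cvtColor(q["image"],cv2.COLOR_BGR2HSV),(0,0,150),(180,60,255));m[:, :420]=0;m[:,540:]=0;m[:200]=0;m[310:]=0
        kk=max(cv2.findContours(m,0,1)[0],key=cv2.contourArea);print("roll",cv2.minEnclosingCircle(onz(q,kk.reshape(-1,2),.04)[:,:2].astype(np.float32)))
```

```text
t 40.45 rest xyz [ 0.1276 -0.0034  0.2045] N 0.0544 U 0.2348 F tool [0.9 0.2 1.4] M [-0.04  0.34 -0.  ] w 0.586 j [ 61.  20.  87. -41.  92.  26.]
[[320.  240.6]
 [320.  227.3]]
223 [410 413 409 428 196 214 351 392 362 344 356 352 358 412 394 300 304 410
 347 334 405]
229 [420 434 444 451 284 189 340 358 330 340 351 361 358 369 333 302 309 442
 456 448 449]
235 [450 447 445 451 439 428 431 335 334 349 351 354 355 364 459 451 457 464
 458 454 443]
241 [363 330 417 426 424 435 398 590 617 596 605 615 638 639 461 460 452 458
 449 444 443]
247 [441 435 438 441 444 438 442 572 635 633 629 619 596 594 419 419 400 369
 355 470 469]
253 [443 441 450 451 452 445 445 563 621 620 623 628 635 630 443 444 444 441
 438 442 464]
259 [447 426 455 444 430 430 441 466 466 468 499 519 500 488 473 457 447 439
 452 439 435]
265 [472 471 451 444 450 437 441 442 434 442 432 433 439 437 447 435 432 442
 439 442 437]
271 [491 479 476 485 487 482 487 482 476 477 481 478 485 481 489 476 481 472
 470 470 456]
277 [486 480 482 474 478 490 495 483 479 477 482 479 477 493 466 472 487 388
 363 556 465]
top [[220.4 254.2]
 [158.  283.8]]
[([87, 118, 144], [36, 46, 68]), ([90, 121, 147], [52, 72, 110]), ([88, 118, 145], [50, 68, 101]), ([88, 119, 145], [36, 45, 66]), ([87, 119, 144], [87, 122, 171]), ([88, 118, 144], [88, 125, 175])]
roll ((0.5452890396118164, -0.2842042148113251), 0.03654266893863678)
scene [[414.  229.5]
 [445.4 170.1]]
[([82, 123, 152], [28, 46, 73]), ([85, 127, 156], [23, 39, 62]), ([86, 124, 156], [26, 43, 67]), ([87, 126, 157], [71, 111, 162]), ([85, 124, 156], [74, 117, 170]), ([86, 126, 157], [73, 113, 163])]
```

The stylus lies home in the rest: its end face is where predicted, and all sampled axis points read handle wood in both views. The roll is on the tile.

```bash
python3 -c "
from h import *
print(bot.sign_off())"
```

```text
the job is handed in; nothing more can be done
None
```

The job is done and handed in at 40.6 s, though the verdict wasn't shown: the roll lies flat on the tile, the reset button (in recess_b) was pressed fully down at about 13 N, and the stylus is back in the rest, pin down.

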